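# Turn a slide carrier face-down on the scan stage with a thin lifter

### The job

Using the thin steel lifter, never the fingers, slide its blade under the near edge of the slide carrier on the low loading shelf, tilt the carrier up and tip it over the step so that it lies face-down (runners up) on the scan stage. Then, with the blade behind its near edge, push it along until you feel it press squarely against the stop bar, hold it pressed there with about 5 N for half a second, and stand the lifter back upright on its mat and let go. Press only lightly throughout (never over 20 N) and leave everything else on the bench alone.

Things in the scene. Friction and masses are not known exactly. Their poses are not given: they have to be found in the camera images.
- station: Fixed loading station, 265 x 130 mm, origin on its centre line below the step, 0 to 8 mm above the bench (levelling feet). +x runs from the flat loading shelf (x -125 to 0 mm, top 35 mm above the origin) over a 5 mm step up at x = 0 to the flat scan stage (x 0 to 140 mm, top 40 mm above the origin). Heights are read only to a few mm: feel for the shelf.
- carrier_center (a point): Centre of the slide carrier, an aluminium plate 70 mm (x) x 80 mm (y) x 5 mm on two runners 4 mm high, loose, 70 to 120 g; 4.5 mm above the runners' feet. z points from the runners to the flat face with two glass slides: up at first, down when turned over. It starts on the shelf with 1 to 7 mm between its far edge and the step. It slides with under 2 N.
- carrier: The same carrier, origin under the centre at the runners' feet. The runners lie along x, 8 mm wide, 36 mm either side of the middle, so on the shelf the gap under the near (-x) edge is 4 mm high, 64 mm wide. Levered up by that edge it meets the step, stands on its far edge, topples onto the stage and lies short of the stop.
- lifter_grip (a point): Middle of the lifter's handle, a white block 50 mm long (x), 16 mm wide (y), 42 mm high, upright on the rear end of a steel strip; 23 mm above the strip's underside. x points along the strip to the blade's tip, z up, y across the handle, the way to grip it.
- lifter_tip (a point): Middle of the front edge of the lifter's blade, on its underside, 95 mm ahead of the handle's middle and 23 mm below it; the blade is free for 70 mm ahead of the handle.
- lifter: The same lifter, 90 g: steel strip 120 x 26 x 2 mm, free for 70 mm ahead of the handle. Origin on the strip's underside below the handle's middle; axes as for the grip. It stands on the strip by itself.
- mat: Grey mat fixed to the bench, 200 (x) x 130 (y) x 4 mm thick; origin at the centre of its underside. The lifter stands on it at first and at the end.
- dish: Glass dish, bystander, 86 mm wide, 16 mm high.
- tipbox: Grey divided box, bystander, 120 x 85 x 50 mm.
- reagent: White jar with a cap, bystander, 60 mm wide, 110 mm high.
- slidebox: Light grey slide box, bystander, 90 x 60 x 35 mm.
- rack: White tube rack, bystander, 100 x 60 x 40 mm.
- probe: Small spatula lying on the bench, bystander, 160 mm long.
- carton: Cardboard carton, bystander, 80 x 110 x 50 mm.
- rail_end (a point): Centre of the far end of the scan stage, at station x = +140 mm on the stage top. Short of it a dark stop bar crosses the stage, 100 mm long in y, 10 mm high, 12 mm thick. It is clamped with its near face anywhere from x = +86 to +116 mm, which is not reported: find it by feel, pushing with about 5 N. The bar is rigid. A rail 8 mm high runs along each side, 110 mm apart.
Things that resemble listed ones, but are neither listed nor needed, are in the scene too. What is shaped like the lifter but purple is not meant.

How it is judged:
By the outcome, as a careful person would: the job done as asked, in the order asked, and still so for the second after the job is handed in, with the robot touching nothing.
It also fails if it takes over 72 s, if anything falls off the work surface, if the arm or the gripper's body presses on something with over 40 N, if the wrist force passes 120 N, or if a joint passes its speed limit or range.

### The arm

A 6-joint arm with a two-finger parallel gripper is mounted at the origin on the work surface. World frame = base frame: x ahead of the robot, y to its left, z up, the work surface at z = 0. Lengths are in mm, angles in rad, forces in N, time in s.
With the tool pointing down it reaches from about 350 to 975 mm from the base axis. Payload 7.1 kg.
Tool frame: the origin (TCP) lies at the very end of the fingers, on their centre line; the grasp point (between the pads) lies 19 mm behind it; y points along the fingers, z is the direction in which the jaws open and shut, and the axes are right-handed (so a half turn about y gives the same grasp; the last joint's range is limited). The gripper opens to 88 mm and grips with 3 to 60 N. Pads are 20 mm wide; open, the fingers measure 115 mm over their backs; the gripper's body (75 mm by 178 mm) begins 61 mm behind the grasp point.
Start: joints at [-1.268, 0.423, 1.63, -0, 1.089, -0.019], TCP at [197.689, -592.894, 222.675] pointing down, gripper open.
Joint ranges: [-3, 3], [-0.9, 2.11], [0.09, 2.58], [-1.31, 4.45], [0.11, 2.69], [-2.54, 2.54]. Speed limits (rad/s): [2.39, 2.39, 3.01, 3.14, 3.14, 3.14].

### API

Orientations are given as a rotation vector (axis times angle).
In Python, from workcell import ctrl gives the robot as it stands.
- The arm moves only by the shell command python3 -m jog 'ROWS'. ROWS is JSON, a list of rows, each a list of 3 entries, a list of its own where there are three numbers: the opening, from 0 (shut) to 1 (fully open), then the shift along the tool's x, y, z in cm, then the turn, a rotation vector about the tool's x, y, z in rad. In form: [[claw, [dx, dy, dz], [wx, wy, wz]], ...]. A call has 1 to 8 rows; each row is the pose to reach, as a shift and turn from the pose commanded when the call began, along the tool's axes at that moment; what a row does not reach only later rows make up. A row lasts 1/10 s, in which the tool goes at most 50 mm and 8.59 degrees, less where a joint would pass 70% of its speed; a pose out of reach is approached as far as the arm can. A call with a gripper value outside its range is refused whole. The fingers move at their own pace and stop on an object; the grip force is fixed at half the most. Time passes only in rows, so rows that repeat a pose let the fingers close. It gives the time, the measured TCP pose, the force and the opening at its end, in the units of the state.
- ctrl.get_obs(): the state, without advancing time (a new reading comes with each control period).
- ctrl.get_image(name): name is "scene" or "top"; returns a dict with "color" (400x640x3 uint8, red, green, blue), "z_map" (400x640 float32, mm along the optical axis (not along the pixel's ray), 0 where there is no reading), "fx", "fy", "cx", "cy" (pixels), "dist_coeffs" ([k1, k2, p1, p2, k3] as OpenCV has them; the pictures are not rectified), "pose" (4x4, takes a point from camera to world coordinates). Camera axes: x right, y down, z forward; pixel columns grow to the right and rows downward; lengths in mm; the calibration is good to about 2 mm. A picture is of the moment at which its call begins.
- ctrl.close_job(): hands the job in, once; it reports no verdict.
The state is a dict: "t": time; "qpos": joint angles; "qvel": joint speeds; "joint_torque": joint torques, N m; "ee_pos": TCP position; "orientation": TCP orientation; "ft_force": force on the tool from outside, world axes, zero at the start; "moment": the same for the moment, N m; "width": finger opening in mm.
Only numpy, scipy, OpenCV 4.12 (cv2) and the standard library are available. Lean on these libraries where they do the work, as an engineer would, in place of code of your own. Each camera call takes 0.05 s, during which the arm holds its last target.

## Working session

There is one attempt and no reset: what is moved stays moved. The work goes in short steps, Python scripts to look and compute and a shell command to move; the robot and the scene stay as the last step left them, time stands still between calls to the robot, and variables do not carry over. Pictures are saved under pics/ and viewed, and the job is handed in when it is done.

```bash
ls; mkdir -p pics
python3 - <<'E'
from workcell import ctrl
import cv2,numpy as np
print(ctrl.get_obs())
for n in("scene","top"):
    d=ctrl.get_image(n); cv2.imwrite(f"pics/{n}0.png",d["color"][:,:,::-1]); np.savez(f"/tmp/{n}0.npz",**{k:np.array(v) for k,v in d.items()})
    print(n,d["fx"],d["fy"],d["cx"],d["cy"],d["dist_coeffs"],np.round(d["pose"],3).tolist())
E
```

```text
pics
{'t': 0.0, 'qpos': array([-1.26800300e+00,  4.23837384e-01,  1.63069461e+00,  2.37661164e-05,
        1.08863000e+00, -1.89927762e-02]), 'qvel': array([-0.0008    , -0.00039603, -0.00178895,  0.00240161, -0.00022946,
       -0.00031388]), 'joint_torque': array([-2.25315939e-04, -5.44626045e+01, -2.73662800e+01,  6.44248375e-02,
        2.27520405e-02, -1.41087335e-04]), 'ee_pos': array([ 197.52793328, -592.36306196,  221.90206235]), 'orientation': array([-0.33250569,  2.04916271, -2.04593391]), 'ft_force': array([-0.41517205, -0.27392974, -0.12739686]), 'moment': array([-0.00436229,  0.00343444, -0.03898353]), 'width': 87.95464596078114}
scene 479.59372075234586 479.59372075234586 320.208020706801 202.0167197020194 [-0.04405543  0.          0.          0.          0.        ] [[-0.864, 0.387, -0.323, 929.53], [0.504, 0.671, -0.544, 686.464], [0.006, -0.633, -0.774, 1090.608], [0.0, 0.0, 0.0, 1.0]]
top 416.7630062413258 416.7630062413258 320.8105618766871 196.89022724586246 [0.02954223 0.         0.         0.         0.        ] [[-0.003, -0.997, 0.076, 421.349], [-1.0, 0.001, -0.025, -1.512], [0.025, -0.076, -0.997, 1238.686], [0.0, 0.0, 0.0, 1.0]]
```

View pics/top0.png

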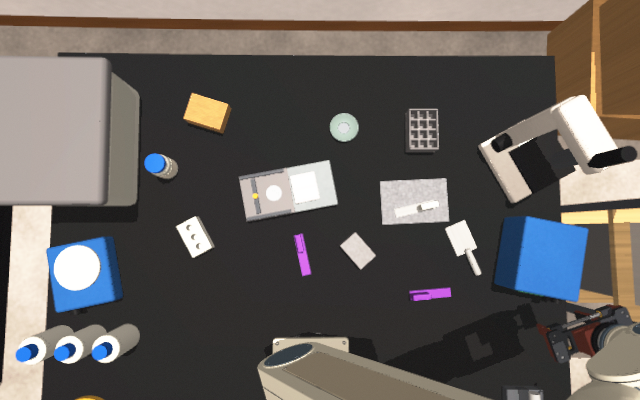

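View pics/scene0.png

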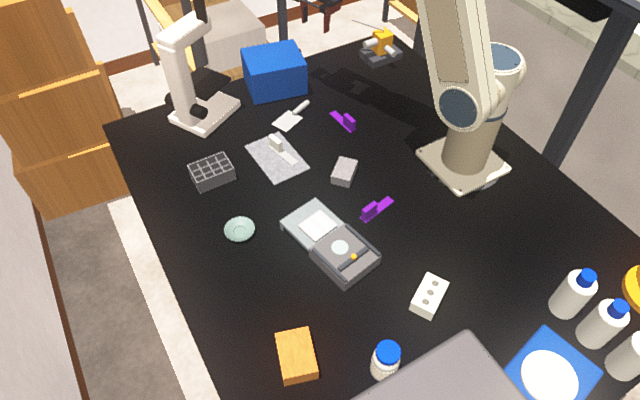

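Run:
```python
import cv2
a=cv2.imread("pics/top0.png"); 
cv2.imwrite("pics/c1.png",cv2.resize(a[150:230,230:345],None,fx=6.9,fy=6.9,interpolation=cv2.INTER_CUBIC))
cv2.imwrite("pics/c2.png",cv2.resize(a[170:230,370:460],None,fx=8.8,fy=8.8,interpolation=cv2.INTER_CUBIC))
a=cv2.imread("pics/scene0.png"); 
cv2.imwrite("pics/c3.png",cv2.resize(a[120:190,235:325],None,fx=8,fy=8,interpolation=cv2.INTER_CUBIC))
cv2.imwrite("pics/c4.png",cv2.resize(a[190:295,270:390],None,fx=5.7,fy=5.7,interpolation=cv2.INTER_CUBIC))
```

```text
(no output)
```

View pics/c1.png

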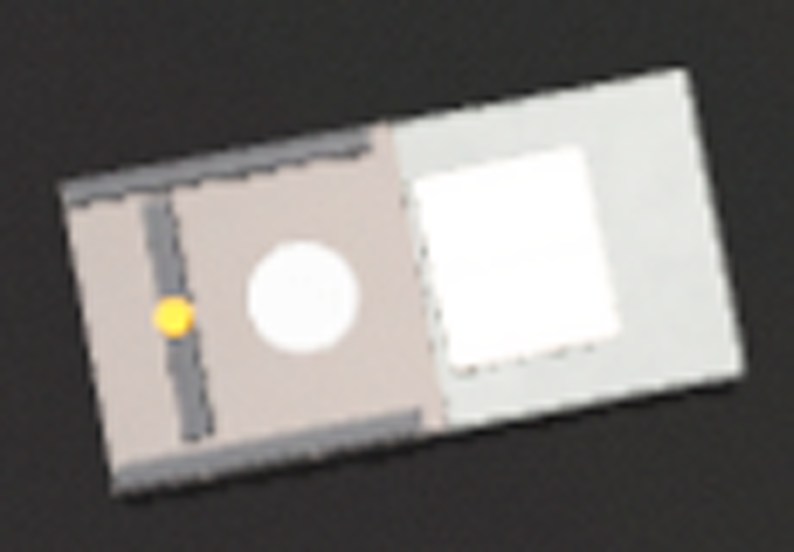

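View pics/c2.png

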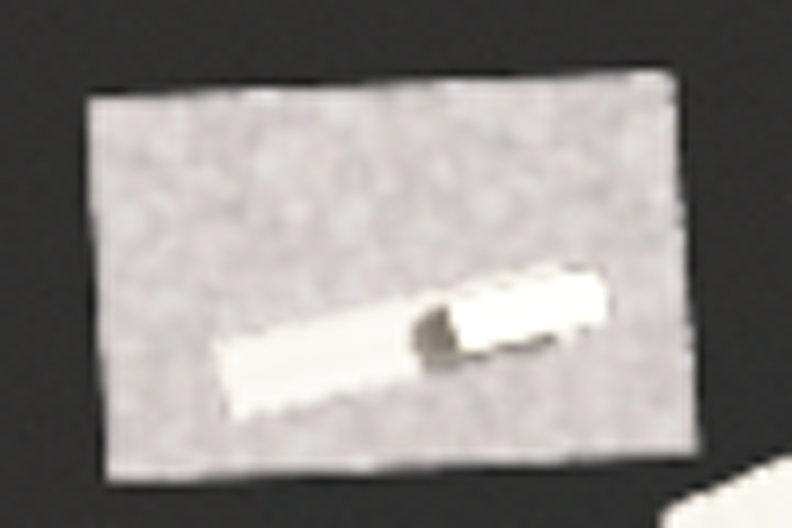

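View pics/c3.png

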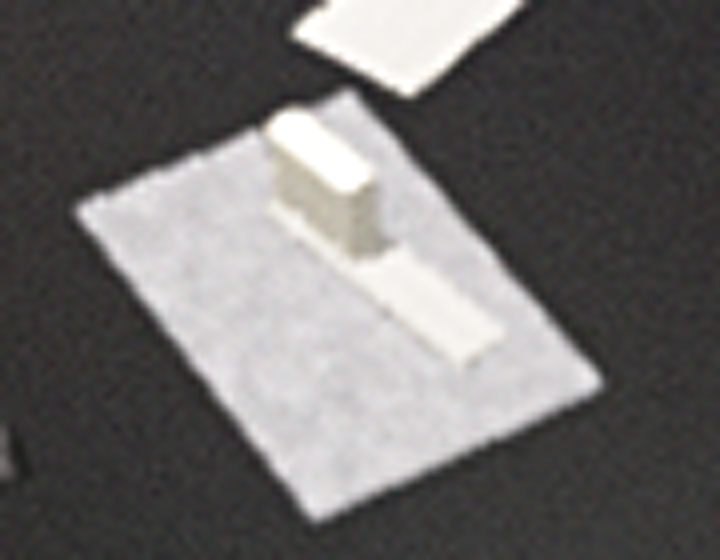

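View pics/c4.png

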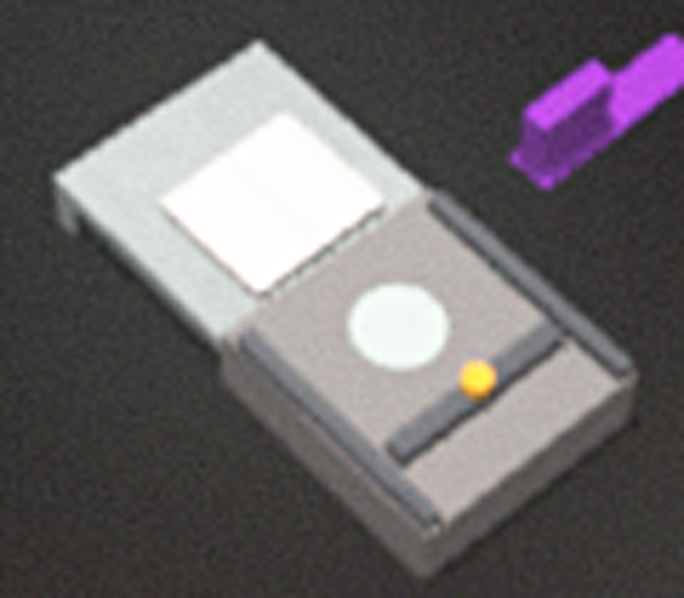

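```bash
cat > h.py <<'E'
import numpy as np,cv2
from scipy.optimize import least_squares
from scipy.spatial.transform import Rotation as R
def load(n): return dict(np.load(n))
def proj(d,P):
    M=np.linalg.inv(d["pose"]); K=np.array([[d["fx"],0,d["cx"]],[0,d["fy"],d["cy"]],[0,0,1.]])
    return cv2.projectPoints(np.asarray(P,float).reshape(-1,3),cv2.Rodrigues(M[:3,:3])[0],M[:3,3],K,np.asarray(d["dist_coeffs"],float))[0][:,0]
def uncrop(c,f,off): return (np.asarray(c,float)+.5)/f-.5+np.array(off)
def tf(p,P): # p=x,y,z,yaw
    return np.asarray(P,float)@R.from_rotvec([0,0,p[3]]).as_matrix().T+p[:3]
def fit(obs,p0,fixz=None):
    # obs: list of (cam,P,px)
    def res(q):
        p=np.array([q[0],q[1],fixz if fixz is not None else q[3],q[2]])
        return np.concatenate([(proj(d,tf(p,P))-px).ravel() for d,P,px in obs])
    q0=[p0[0],p0[1],p0[3]]+([] if fixz is not None else [p0[2]])
    s=least_squares(res,q0,loss='soft_l1'); q=s.x
    return np.array([q[0],q[1],fixz if fixz is not None else q[3],q[2]]),s.fun.reshape(-1,2)
def pix2plane(d,px,z):
    K=np.array([[d["fx"],0,d["cx"]],[0,d["fy"],d["cy"]],[0,0,1.]])
    u=cv2.undistortPoints(np.asarray(px,float).reshape(-1,1,2),K,np.asarray(d["dist_coeffs"],float))[:,0]
    r=np.c_[u,np.ones(len(u))]@d["pose"][:3,:3].T; o=d["pose"][:3,3]
    return o+r*((z-o[2])/r[:,2])[:,None]
E
cat > fit0.py <<'E'
from h import *
T=load("/tmp/top0.npz");S=load("/tmp/scene0.npz")
t1=lambda c:uncrop(c,6.9,(230,150)); t2=lambda c:uncrop(c,8.8,(370,170)); s3=lambda c:uncrop(c,8,(235,120)); s4=lambda c:uncrop(c,5.7,(270,190))
def show(n,o,p0,fz=None):
    for nm,ob in (("both",o),("top",o[:1]),("scene",o[1:])):
        p,r=fit(ob,p0,fz if fz is not None or nm=="both" else show.z); 
        if nm=="both": show.z=p[2]; print(np.round(r,1).tolist())
        print(n,nm,np.round(p,3))
L=[(95,13,2),(95,-13,2),(25,8,44),(25,-8,44),(-25,8,44),(-25,-8,44)]
show("lifter",[(T,L,t2([(235,418),(215,345),(462,352),(443,302),(607,312),(600,266)])),(S,L,s3([(503,328),(468,362),(378,180),(350,193),(293,107),(268,128)]))],[400,-250,4,1.5],4.)
L=[(-125,-65,35),(-125,65,35),(0,-65,40),(0,65,40)]
show("station",[(T,L,t1([(688,68),(745,374),(392,123),(443,430)])),(S,L,s4([(55,178),(258,40),(222,348),(432,190)]))],[450,0,4,1.5])
L=[(-35,-40,9),(-35,40,9),(35,-40,9),(35,40,9)]
show("carrier",[(T,L,t1([(583,147),(621,330),(413,182),(453,370)])),(S,L,s4([(160,203),(285,110),(262,293),(385,208)]))],[450,0,40,1.5])
E
python3 fit0.py
python3 - <<'E'
from h import *
for n in("top","scene"):
    d=load(f"/tmp/{n}0.npz"); 
    def z(u,v):
        Z=np.median(d["z_map"][v-1:v+2,u-1:u+2]);K=np.array([[d["fx"],0,d["cx"]],[0,d["fy"],d["cy"]],[0,0,1.]])
        u_=cv2.undistortPoints(np.array([[[u,v]]],float),K,d["dist_coeffs"])[0,0]
        return np.round(d["pose"][:3,:3]@(np.r_[u_,1]*Z)+d["pose"][:3,3],1)
    pts={"top":dict(shelf=(327,190),stage=(285,200),carr=(305,187),bench=(330,235),mat=(400,185)),"scene":dict(shelf=(290,218),stage=(327,232),carr=(318,226),bench=(250,260),mat=(265,155))}[n]
    for k,v in pts.items(): print(n,k,z(*v))
E
```

```text
[[-0.5, 0.6], [-0.5, 0.4], [-0.2, 0.1], [0.5, 0.4], [0.0, 0.4], [-0.7, 0.3], [0.5, 0.4], [-1.3, 0.4], [-0.5, -1.2], [-0.9, -0.3], [-0.3, 0.1], [-1.0, -0.1]]
lifter both [ 489.019 -343.592    4.      -4.469]
lifter top [ 489.957 -344.346    4.    -105.003]
lifter scene [ 487.715 -342.259    4.    -117.554]
[[-0.8, 0.7], [-0.7, 0.1], [-0.2, 0.2], [0.5, -0.1], [-0.2, 0.1], [0.1, 0.7], [-0.4, -2.0], [-0.8, -0.1]]
station both [5.34063e+02 5.67260e+01 5.50000e-02 8.03800e+00]
station top [5.34938e+02 5.58620e+01 5.50000e-02 8.03400e+00]
station scene [5.33434e+02 5.77330e+01 5.50000e-02 8.04300e+00]
[[-0.8, 0.3], [-0.5, 0.8], [0.0, 0.2], [-0.0, 0.1], [-0.2, -0.1], [-0.3, 0.8], [-0.9, 0.0], [-0.5, -1.4]]
carrier both [540.631  16.184  35.497   1.78 ]
carrier top [541.708  15.308  35.497   1.783]
carrier scene [539.764  17.113  35.497   1.779]
top shelf [533.3 -49.6  36.3]
top stage [504.   71.5  41.9]
top carr [541.1  14.1  45.9]
top bench [402.8 -59.2   2.1]
top mat [ 551.  -269.2    4.5]
scene shelf [590.3 -47.4  35.8]
scene stage [528.6  48.6  42.4]
scene carr [540.5  21.1  45.3]
scene bench [ 7.379e+02 -5.000e-01  7.000e-01]
scene mat [ 531.  -331.2    4.9]
```

```bash
cat > plan.py <<'E'
from h import *
from workcell import ctrl
def cur():
    o=ctrl.get_obs(); return o,np.array(o["ee_pos"]),R.from_rotvec(o["orientation"])
def Rt(yaw,pitch=0): # tool x fwd, y down, z = lifter y ; pitch>0 tip up
    Lx=np.array([np.cos(yaw),np.sin(yaw),0]);Z=np.array([0,0,1.]);Ly=np.cross(Z,Lx)
    M=R.from_matrix(np.c_[Lx,-Z,Ly]); return R.from_rotvec(-pitch*Ly)*M
def to(pos,Rw):
    o,p,r=cur(); d=r.inv().apply(np.array(pos)-p)/10; w=(r.inv()*Rw).as_rotvec()
    print("shift cm",np.round(d,3),"turn",np.round(w,4),"deg %.1f"%np.degrees(np.linalg.norm(w)))
    return d,w
E
python3 - <<'E'
from plan import *
o,p,r=cur(); print(np.round(r.as_matrix(),3)); print(o["qpos"])
d,w=to([489,-343.6,80],Rt(1.814))
d,w=to([489,-343.6,80],Rt(1.814+np.pi))
for i in range(4): print(ctrl.get_obs()["ft_force"])
E
```

```text
[[-0.949 -0.     0.316]
 [-0.316  0.001 -0.949]
 [-0.    -1.    -0.001]]
[-1.26799921e+00  4.23739925e-01  1.63059408e+00 -9.62744752e-06
  1.08860588e+00 -1.89947214e-02]
shift cm [-35.519  14.22  -14.369] turn [1.0000e-03 1.6494e+00 1.1000e-03] deg 94.5
shift cm [-35.519  14.22  -14.369] turn [ 1.1000e-03 -1.4922e+00 -1.0000e-03] deg 85.5
[-0.60362116  1.15584939 -0.31377388]
[-0.60362116  1.15584939 -0.31377388]
[-0.60362116  1.15584939 -0.31377388]
[-0.60362116  1.15584939 -0.31377388]
```

```bash
sed -i 's/M=R.from_matrix(np.c_\[Lx,-Z,Ly\])/M=R.from_matrix(np.c_[-Lx,-Z,-Ly])/; s/tool x fwd, y down, z = lifter y/tool x BACK, y down, z = -lifter y/' plan.py
python3 -m jog '[[1,[-2,0,-4],[0,-0.14,0]],[1,[-4,0,-8],[0,-0.28,0]],[1,[-7,0,-11],[0,-0.42,0]],[1,[-11,0,-13],[0,-0.56,0]],[1,[-15,0,-14.4],[0,-0.70,0]],[1,[-19.5,0,-14.4],[0,-0.84,0]],[1,[-24,0,-14.4],[0,-0.98,0]],[1,[-28,0,-14.4],[0,-1.12,0]]]'
python3 - <<'E'
from plan import *
d,w=to([489,-343.6,140],Rt(1.814))
print(cur()[0]["qpos"])
E
```

```text
t: 0.9
ee_pos: [419.5, -366.6, 222.6]
orientation: [-1.149, 1.299, -1.299]
ft_force: [1.1, -0.4, 0.1]
width: 87.9
shift cm [-3.129  8.263  6.615] turn [-0.00e+00 -3.66e-01 -1.00e-04] deg 21.0
[-7.39549501e-01  3.24156988e-01  1.78166213e+00  9.76911629e-05
  1.03580723e+00 -6.16820325e-01]
```

```bash
python3 -m jog '[[1,[-1,3,2],[0,-0.14,0]],[1,[-2,6,4.5],[0,-0.28,0]],[1,[-3.1,8.3,6.6],[0,-0.366,0]],[1,[-3.1,11,6.6],[0,-0.366,0]],[1,[-3.1,14.2,6.6],[0,-0.366,0]],[1,[-3.1,14.2,6.6],[0,-0.366,0]],[1,[-3.1,14.2,6.6],[0,-0.366,0]]]'
python3 - <<'E'
from plan import *
d,w=to([489,-343.6,10],Rt(1.814))
for n in("top","scene"):
    d=ctrl.get_image(n); c=proj(d,[489,-343.6,30])[0].astype(int);print(c)
    x0,y0=c-[50,38]; cv2.imwrite(f"pics/g_{n}.png",cv2.resize(d["color"][y0:y0+76,x0:x0+100,::-1],None,fx=7,fy=7,interpolation=cv2.INTER_CUBIC))
E
```

```text
t: 1.6
ee_pos: [486.8, -345.2, 80.5]
orientation: [-1.312, 1.034, -1.031]
ft_force: [1.1, 0.1, -0.1]
width: 87.7
shift cm [-0.098  7.047  0.257] turn [ 0.0011 -0.0063 -0.0014] deg 0.4
[427 205]
[274 142]
```

View pics/g_scene.png

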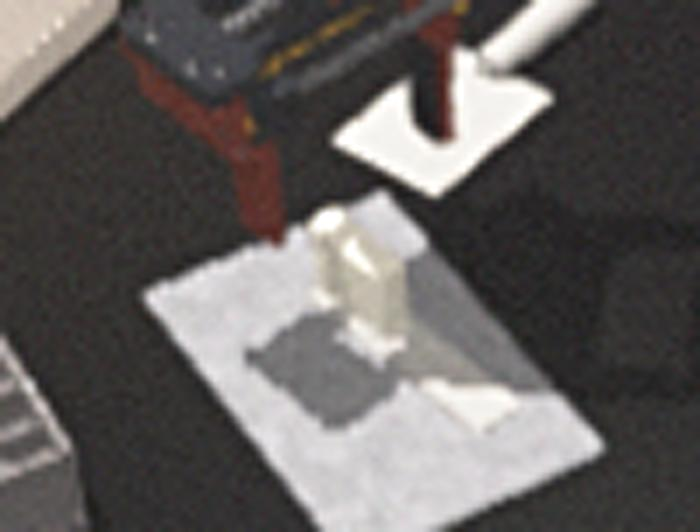

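View pics/g_top.png

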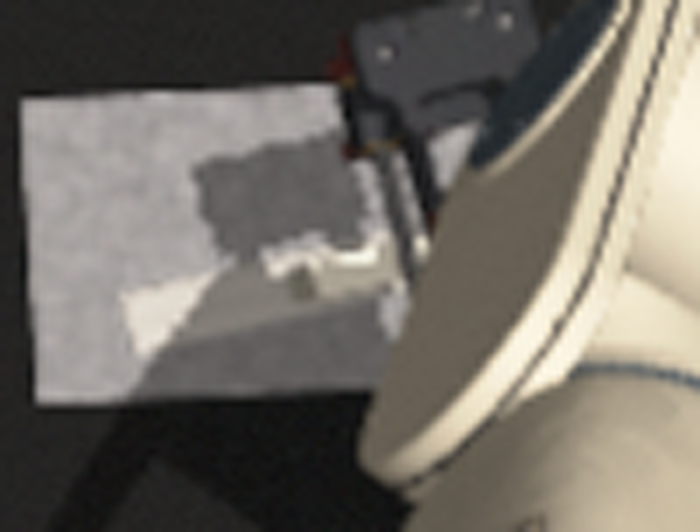

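The lifter is the white-handled strip on the mat (scene about (274,142)). The purple look-alikes at top (303,255) and (430,294), and the flat white spatula at top (461,238), don't match. The jaws straddle the handle, so I'm descending to grip it.

```bash
python3 -m jog '[[1,[-0.1,2.5,0.2],[0,-0.006,0]],[1,[-0.1,5,0.2],[0,-0.006,0]],[1,[-0.1,6.9,0.2],[0,-0.006,0]],[1,[-0.1,6.9,0.2],[0,-0.006,0]],[1,[-0.1,6.9,0.2],[0,-0.006,0]],[1,[-0.1,6.9,0.2],[0,-0.006,0]]]'
python3 -m jog '[[0,[0,0,0],[0,0,0]],[0,[0,0,0],[0,0,0]],[0,[0,0,0],[0,0,0]],[0,[0,0,0],[0,0,0]],[0,[0,0,0],[0,0,0]],[0,[0,0,0],[0,0,0]],[0,[0,0,0],[0,0,0]],[0,[0,0,0],[0,0,0]]]'
```

```text
t: 2.3
ee_pos: [490.0, -345.0, 13.6]
orientation: [-1.314, 1.026, -1.031]
ft_force: [0.3, -0.3, 0.0]
width: 87.4
t: 3.1
ee_pos: [488.9, -344.0, 11.6]
orientation: [-1.314, 1.028, -1.028]
ft_force: [-0.3, -0.0, -0.6]
width: 27.2
```

```bash
python3 -m jog '[[0,[0,0,0],[0,0,0]],[0,[0,0,0],[0,0,0]],[0,[0,0,0],[0,0,0]],[0,[0,0,0],[0,0,0]]]'
python3 -m jog '[[0,[0,-0.5,0],[0,0,0]],[0,[0,-1.5,0],[0,0,0]],[0,[0,-4,0],[0,0,0]],[0,[0,-8,0],[0,0,0]],[0,[0,-8,0],[0,0,0]]]'
python3 - <<'E'
from plan import *
d=ctrl.get_image("scene"); c=proj(d,[489,-343.6,110])[0].astype(int);print(c)
x0,y0=c-[50,38]; cv2.imwrite(f"pics/l_scene.png",cv2.resize(d["color"][y0:y0+76,x0:x0+100,::-1],None,fx=7,fy=7,interpolation=cv2.INTER_CUBIC));print(x0,y0)
np.savez("/tmp/l.npz",**{k:np.array(v) for k,v in d.items()})
o,p,r=cur();print(p,np.round(r.as_matrix(),4),o["ft_force"])
E
```

```text
t: 3.5
ee_pos: [488.9, -344.0, 11.6]
orientation: [-1.314, 1.028, -1.028]
ft_force: [0.2, -0.5, 0.9]
width: 16.1
t: 4.0
ee_pos: [491.8, -346.1, 97.2]
orientation: [-1.314, 1.021, -1.036]
ft_force: [-0.1, -1.0, -0.1]
width: 15.8
[272 123]
222 85
[ 490.77847399 -345.32190522   95.01610895] [[ 0.2407  0.005   0.9706]
 [-0.9706 -0.0036  0.2407]
 [ 0.0047 -1.      0.004 ]] [-0.27253861  1.0792684  -1.71319454]
```

View pics/l_scene.png

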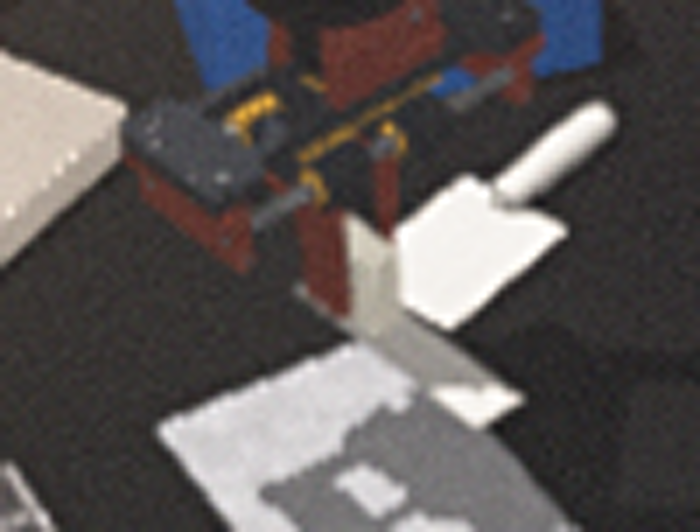

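```bash
cat >> plan.py <<'E'
import json,os
ST=dict(O=np.array([534.06,56.73]),yaw=1.755); OFF=95.4; DZ=7.6
if os.path.exists("st.json"):
    q=json.load(open("st.json")); ST=dict(O=np.array(q["O"]),yaw=q["yaw"]); OFF=q.get("off",OFF);DZ=q.get("dz",DZ)
def s2w(x,y):
    c,s=np.cos(ST["yaw"]),np.sin(ST["yaw"]); return ST["O"]+x*np.array([c,s])+y*np.array([-s,c])
def w2s(p):
    c,s=np.cos(ST["yaw"]),np.sin(ST["yaw"]); d=np.asarray(p)[:2]-ST["O"]; return np.array([d@[c,s],d@[-s,c]])
def tip(): # world tip underside
    o,p,r=cur(); return p+r.apply([-OFF,DZ,0])
def goto_tip(xs,ys,zt,yaw,pitch=0):
    Rw=Rt(yaw,pitch); t=np.r_[s2w(xs,ys),zt]; return to(t-Rw.apply([-OFF,DZ,0]),Rw)
def st():
    o,p,r=cur(); t=tip(); M=r.as_matrix(); f=o["ft_force"]
    c,s=np.cos(ST["yaw"]),np.sin(ST["yaw"])
    print("t %.2f tip_s"%o["t"],np.round(np.r_[w2s(t),t[2]],2),"yaw %.4f pitch %.4f"%(np.arctan2(-M[1,0],-M[0,0]),np.arcsin(-M[2,0])),"F_s",np.round([f[0]*c+f[1]*s,-f[0]*s+f[1]*c,f[2]],2),"w %.1f"%o["width"])
E
python3 - <<'E'
from plan import *
d=load("/tmp/l.npz"); st(); t=tip(); print(t)
px=uncrop([(525,400),(483,430)],7,(222,85)); print(pix2plane(d,px,t[2]+2).mean(0))
goto_tip(-92,0.9,110,1.765); goto_tip(-92,0.9,65,1.765)
E
```

```text
t 4.05 tip_s [-292.12  121.77   86.97] yaw 1.8139 pitch -0.0047 F_s [ 1.11  0.07 -1.71] w 16.0
[ 467.85665284 -252.75460772   86.9659196 ]
[ 467.01388996 -251.85537696   88.9659196 ]
shift cm [-19.264  -2.299  12.789] turn [-0.0041  0.0489  0.0046] deg 2.8
shift cm [-19.285   2.201  12.772] turn [-0.0041  0.0489  0.0046] deg 2.8
```

```bash
python3 -m jog '[[0,[-2,-2.3,2],[0,0.01,0]],[0,[-5,-2.3,4.5],[0,0.02,0]],[0,[-8.5,-2.3,7],[0,0.03,0]],[0,[-12,-2.3,9],[0,0.04,0]],[0,[-15.5,-2.3,11],[0,0.049,0]],[0,[-18,-2.3,12.3],[0,0.049,0]],[0,[-19.3,-1,12.8],[0,0.049,0]],[0,[-19.3,0,12.8],[0,0.049,0]]]'
python3 -m jog '[[0,[0,0.8,0],[0,0,0]],[0,[0,1.6,0],[0,0,0]],[0,[0,1.6,0],[0,0,0]],[0,[0,1.6,0],[0,0,0]]]'
cat > snap.py <<'E'
import sys
from plan import *
tag=sys.argv[1]; x,y,z=map(float,sys.argv[2:5])
for n in sys.argv[5:] or ("top","scene"):
    d=ctrl.get_image(n); np.savez(f"/tmp/{tag}_{n}.npz",**{k:np.array(v) for k,v in d.items()})
    c=proj(d,np.r_[s2w(x,y),z])[0].astype(int); x0,y0=np.maximum(c-[50,38],0)
    cv2.imwrite(f"pics/{tag}_{n}.png",cv2.resize(d["color"][y0:y0+76,x0:x0+100,::-1],None,fx=7,fy=7,interpolation=cv2.INTER_CUBIC)); print(n,"off",x0,y0)
st()
E
python3 snap.py a -70 0 45
```

```text
t: 4.85
ee_pos: [566.1, -124.5, 90.1]
orientation: [-1.296, 1.065, -1.062]
ft_force: [-1.2, -0.1, -1.3]
width: 15.5
t: 5.25
ee_pos: [566.4, -126.9, 75.3]
orientation: [-1.294, 1.067, -1.066]
ft_force: [0.2, 0.4, -0.4]
width: 16.0
top off 264 147
scene off 259 180
t 5.35 tip_s [-90.84   2.15  68.31] yaw 1.7638 pitch -0.0002 F_s [-0.31  0.25 -0.59] w 15.9
```

View pics/a_scene.png

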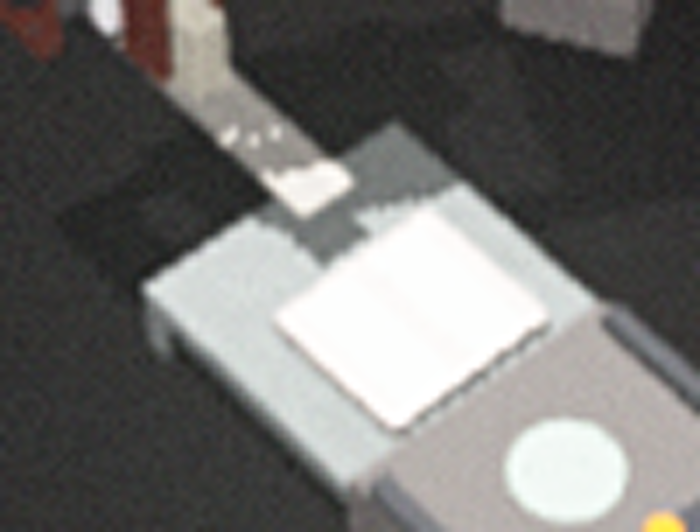

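View pics/a_top.png

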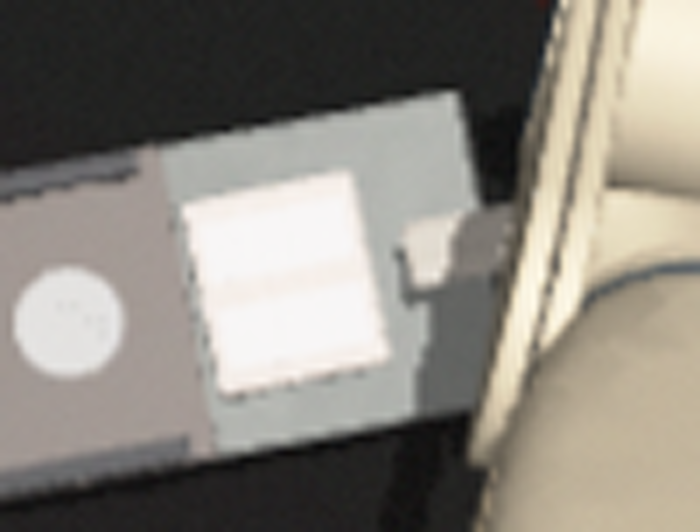

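Run:
```python
from plan import *
T=load("/tmp/a_top.npz");S=load("/tmp/a_scene.npz");st();z=tip()[2]+2
for n,d,off,pp,ne,fe in (("top",T,(264,147),[(412,290),(401,233)],[(352,172),(389,360)],[(182,205),(222,395)]),("scene",S,(259,180),[(355,180),(307,217)],[(428,208),(275,320)],[(548,322),(400,432)])):
    print(n,"tip",w2s(pix2plane(d,uncrop(pp,7,off),z).mean(0)),"near",w2s(pix2plane(d,uncrop(ne,7,off),45).mean(0)),"far",w2s(pix2plane(d,uncrop(fe,7,off),45).mean(0)))
goto_tip(-90,0.9,45,1.77)
```

```text
t 5.35 tip_s [-90.84   2.15  68.31] yaw 1.7638 pitch -0.0002 F_s [-0.31  0.25 -0.59] w 15.9
top tip [-90.78597438   3.4509488 ] near [-77.05201968  -0.07843369] far [-6.48982516  0.99984019]
scene tip [-90.04895676   2.79435291] near [-75.38425668   0.96192475] far [-3.30756728  1.55774033]
shift cm [-0.083  2.333  0.184] turn [-0.0005 -0.0062  0.0003] deg 0.4
```

```bash
python3 -m jog '[[0,[0,0.8,0.1],[0,0,-0.01]],[0,[0,1.8,0.15],[0,-0.005,-0.02]],[0,[0,1.9,0.15],[0,-0.005,-0.02]],[0,[0,1.9,0.15],[0,-0.005,-0.02]],[0,[0,1.9,0.15],[0,-0.005,-0.02]],[0,[0,1.9,0.15],[0,-0.005,-0.02]]]'
python3 -c "from plan import *;st()"
python3 -m jog '[[0,[0,0.1,0],[0,0,0]],[0,[0,0.2,0],[0,0,0]],[0,[0,0.3,0],[0,0,0]],[0,[0,0.3,0],[0,0,0]],[0,[0,0.3,0],[0,0,0]]]'
python3 -c "from plan import *;st()"
python3 -m jog '[[0,[0,0.1,0],[0,0,0]],[0,[0,0.2,0],[0,0,0]],[0,[0,0.3,0],[0,0,0]],[0,[0,0.3,0],[0,0,0]],[0,[0,0.3,0],[0,0,0]]]'
python3 -c "from plan import *;st()"
```

```text
t: 5.95
ee_pos: [568.4, -125.6, 56.9]
orientation: [-1.31, 1.05, -1.077]
ft_force: [-0.6, -0.5, -0.3]
width: 15.7
t 5.95 tip_s [-90.36   1.02  47.37] yaw 1.7698 pitch -0.0201 F_s [-0.41  0.67 -0.32] w 15.7
t: 6.45
ee_pos: [568.2, -125.7, 53.6]
orientation: [-1.31, 1.05, -1.076]
ft_force: [0.1, 0.2, -0.5]
width: 15.9
t 6.45 tip_s [-90.34   1.29  44.13] yaw 1.7698 pitch -0.0199 F_s [ 0.16 -0.1  -0.53] w 15.9
t: 6.95
ee_pos: [568.2, -125.7, 50.6]
orientation: [-1.31, 1.051, -1.076]
ft_force: [-0.2, 0.9, -1.4]
width: 16.0
t 6.95 tip_s [-90.39   1.31  41.12] yaw 1.7698 pitch -0.0199 F_s [ 0.9   0.06 -1.37] w 16.0
```

```bash
sed -i 's/"w %.1f"%o\["width"\])/"w %.1f"%o["width"],"M_s",np.round([o["moment"][0]*c+o["moment"][1]*s,-o["moment"][0]*s+o["moment"][1]*c],3))/' plan.py
for k in 1; do
python3 -m jog '[[0,[0,0.1,0],[0,0,0]],[0,[0,0.2,0],[0,0,0]],[0,[0,0.2,0],[0,0,0]]]'>/dev/null; python3 -c "from plan import *;st()"
python3 -m jog '[[0,[0,0.05,0],[0,0,0]],[0,[0,0.1,0],[0,0,0]],[0,[0,0.1,0],[0,0,0]]]'>/dev/null; python3 -c "from plan import *;st()"
done
```

```text
t 7.25 tip_s [-90.4    1.34  39.03] yaw 1.7698 pitch -0.0199 F_s [ 0.65  0.13 -0.9 ] w 16.1 M_s [-0.045 -0.008]
t 7.55 tip_s [-90.46   1.28  38.12] yaw 1.7698 pitch -0.0200 F_s [-0.57 -0.93 -0.28] w 15.8 M_s [-0.051  0.059]
```

```bash
python3 -m jog '[[0,[0,0.05,0],[0,0,0]],[0,[0,0.05,0],[0,0,0]],[0,[0,0.05,0],[0,0,0]]]'>/dev/null; python3 -c "from plan import *;st()"
python3 -m jog '[[0,[0,0.05,0],[0,0,0]],[0,[0,0.05,0],[0,0,0]]]'>/dev/null; python3 -c "from plan import *;st()"
python3 -m jog '[[0,[0,0.05,0],[0,0,0]],[0,[0,0.05,0],[0,0,0]]]'>/dev/null; python3 -c "from plan import *;st()"
```

```text
t 7.85 tip_s [-90.47   1.25  37.7 ] yaw 1.7699 pitch -0.0200 F_s [ 0.98 -0.55  0.53] w 15.7 M_s [-0.079  0.046]
t 8.05 tip_s [-90.49   1.27  37.13] yaw 1.7698 pitch -0.0200 F_s [ 0.28  0.98 -0.67] w 15.6 M_s [-0.109  0.013]
t 8.25 tip_s [-90.49   1.28  36.63] yaw 1.7698 pitch -0.0200 F_s [ 0.14 -0.07 -1.58] w 16.1 M_s [-0.118 -0.008]
```

```bash
for i in 1 2 3; do python3 -m jog '[[0,[0,0,0],[0,0,0]]]'>/dev/null; python3 -c "from plan import *;st()";done
python3 -m jog '[[0,[0,0.05,0],[0,0,0]],[0,[0,0.05,0],[0,0,0]]]'>/dev/null; python3 -c "from plan import *;st()"
python3 -m jog '[[0,[0,0.05,0],[0,0,0]],[0,[0,0.05,0],[0,0,0]]]'>/dev/null; python3 -c "from plan import *;st()"
```

```text
t 8.35 tip_s [-90.48   1.28  36.64] yaw 1.7698 pitch -0.0200 F_s [-0.18 -0.26 -0.67] w 16.0 M_s [-0.103  0.088]
t 8.45 tip_s [-90.51   1.25  36.68] yaw 1.7698 pitch -0.0200 F_s [-0.4  -0.26 -1.96] w 15.9 M_s [-0.054  0.054]
t 8.55 tip_s [-90.5    1.25  36.68] yaw 1.7697 pitch -0.0200 F_s [-0.8  -1.07 -0.21] w 15.8 M_s [-0.093  0.053]
t 8.75 tip_s [-90.55   1.15  36.4 ] yaw 1.7698 pitch -0.0200 F_s [-0.72  0.29  2.37] w 15.8 M_s [ 0.026 -0.193]
t 8.95 tip_s [-90.71   1.07  36.03] yaw 1.7698 pitch -0.0202 F_s [-0.7   1.19  4.65] w 15.6 M_s [ 0.134 -0.273]
```

```bash
python3 -m jog '[[0,[0,-0.1,0],[0,0,0]],[0,[0,-0.13,0],[0,0,0]],[0,[0,-0.13,0],[0,0,0]]]'>/dev/null; python3 -c "from plan import *;st()"
python3 -m jog '[[0,[-0.3,0,0],[0,0,0]],[0,[-0.6,0,0],[0,0,0]],[0,[-0.9,0,0],[0,0,0]],[0,[-1.2,0,0],[0,0,0]],[0,[-1.5,0,0],[0,0,0]],[0,[-1.8,0,0],[0,0,0]],[0,[-1.8,0,0],[0,0,0]]]' >/dev/null; python3 -c "from plan import *;st()"
python3 snap.py b -50 0 45
```

```text
t 9.25 tip_s [-90.41   1.36  36.8 ] yaw 1.7698 pitch -0.0199 F_s [ 0.17 -0.49 -0.86] w 16.0 M_s [-0.132  0.053]
t 9.95 tip_s [-72.07   1.61  36.62] yaw 1.7702 pitch -0.0199 F_s [ 0.71  0.7  -0.33] w 15.7 M_s [-0.099  0.036]
top off 257 148
scene off 264 184
t 10.05 tip_s [-72.44   1.45  36.64] yaw 1.7699 pitch -0.0200 F_s [ 0.42  0.3  -0.17] w 15.8 M_s [-0.093  0.025]
```

View pics/b_scene.png

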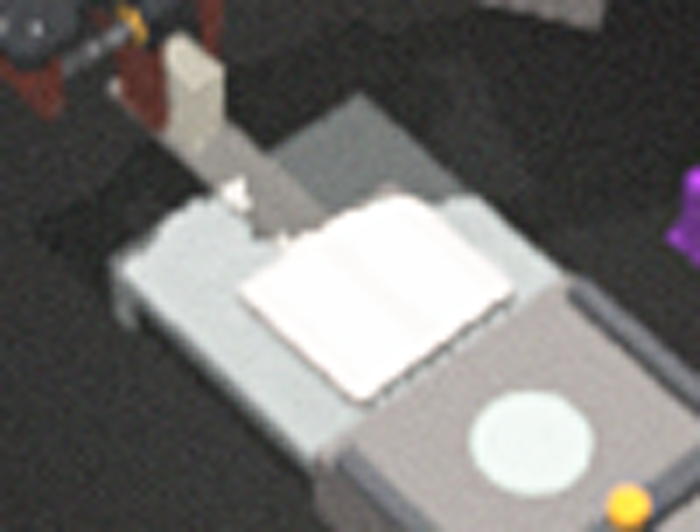

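View pics/b_top.png

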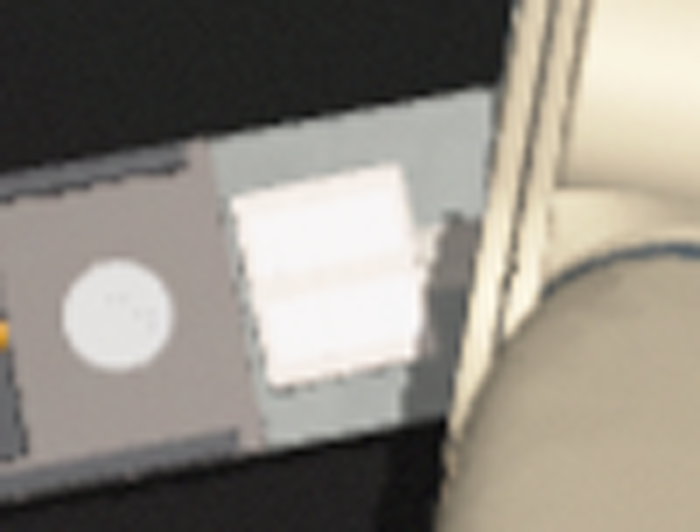

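```bash
python3 -m jog '[[0,[-0.3,0,0],[0,0,0]],[0,[-0.6,0,0],[0,0,0]],[0,[-0.9,0,0],[0,0,0]],[0,[-0.9,0,0],[0,0,0]]]' >/dev/null; python3 -c "from plan import *;st()"
python3 snap.py c -50 0 45
python3 - <<'E'
import cv2
a=cv2.imread("pics/c_scene.png");cv2.imwrite("pics/c_s2.png",cv2.resize(a[80:430,80:560],None,fx=1.6,fy=1.6,interpolation=cv2.INTER_CUBIC))
E
```

```text
t 10.45 tip_s [-63.08   1.76  36.43] yaw 1.7702 pitch -0.0199 F_s [-0.04  0.2  -0.78] w 15.6 M_s [-0.07   0.077]
top off 257 148
scene off 264 184
t 10.55 tip_s [-63.4    1.64  36.43] yaw 1.7701 pitch -0.0200 F_s [-0.48 -1.11 -0.85] w 15.8 M_s [-0.074  0.051]
```

View pics/c_s2.png

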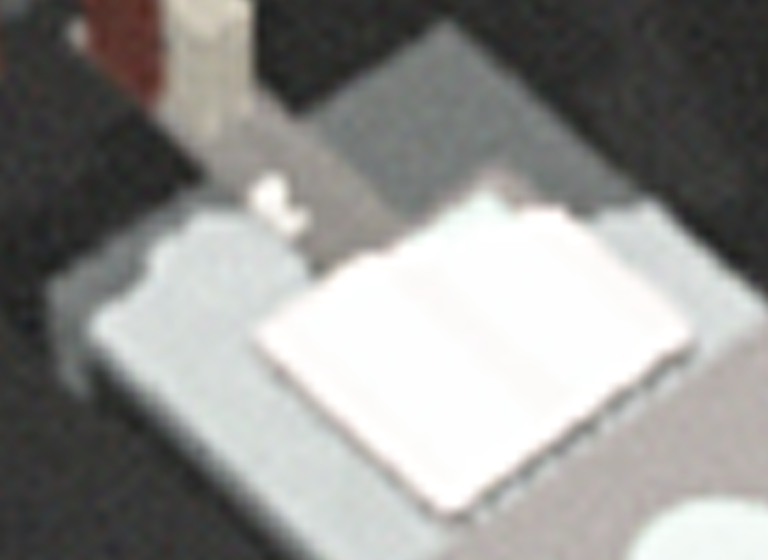

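View pics/c_top.png

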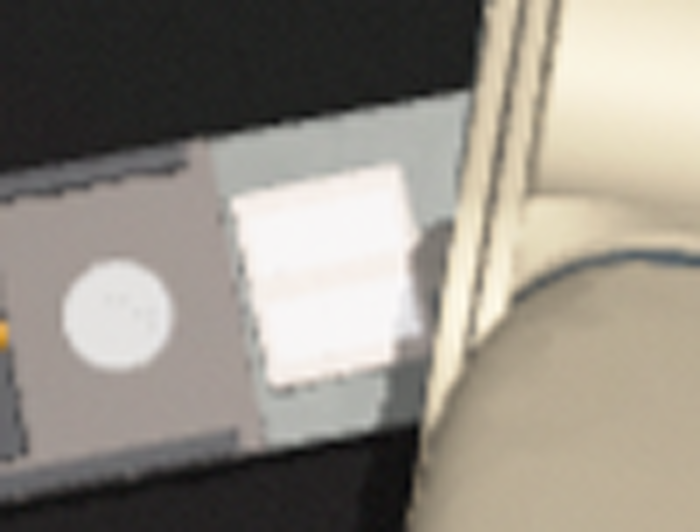

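```bash
python3 -m jog '[[0,[-0.3,-0.01,0],[0,0,0]],[0,[-0.6,-0.02,0.03],[0,0,0]],[0,[-0.8,-0.03,0.05],[0,0,0]],[0,[-0.8,-0.03,0.05],[0,0,0]],[0,[-0.8,-0.03,0.05],[0,0,0]]]' >/dev/null; python3 -c "from plan import *;st()"
cat > path.py <<'E'
import sys
from plan import *
# path rows relative to current, tip start x0
def P(th,s):
    t=np.radians(th); zs=36.3
    if th<=90:
        F=-5-4*th/90; return F-s*np.cos(t)+4*np.sin(t), zs+s*np.sin(t)+4*np.cos(t)-2
    a=np.array([-np.cos(t),np.sin(t)]);n=np.array([np.sin(t),np.cos(t)]); p=np.array([0,5])+(s-5)*a-5*n
    return p[0],zs+p[1]-2
if __name__=="__main__":
    st(); y0=float(sys.argv[2]); s=float(sys.argv[1])
    for th in map(float,sys.argv[3:]):
        x,z=P(th,s); print(th,round(x,1),round(z,1),end=" "); goto_tip(x,y0,z,1.77,0.0)
E
python3 path.py 50 1.6 5 10 15 20 25 30 35 40
```

```text
t 11.05 tip_s [-55.43   1.25  36.59] yaw 1.7700 pitch -0.0200 F_s [-0.44 -1.39 -0.79] w 16.0 M_s [-0.078  0.019]
t 11.05 tip_s [-55.43   1.25  36.59] yaw 1.7700 pitch -0.0200 F_s [-0.44 -1.39 -0.79] w 16.0 M_s [-0.078  0.019]
5.0 -54.7 42.6 shift cm [-0.049 -0.416 -0.034] turn [0.   0.   0.02] deg 1.1
10.0 -54.0 46.9 shift cm [-0.11  -0.845 -0.033] turn [0.   0.   0.02] deg 1.1
15.0 -52.9 51.1 shift cm [-0.208 -1.265 -0.031] turn [0.   0.   0.02] deg 1.1
20.0 -51.5 55.2 shift cm [-0.342 -1.673 -0.029] turn [0.   0.   0.02] deg 1.1
25.0 -49.7 59.1 shift cm [-0.511 -2.066 -0.027] turn [0.   0.   0.02] deg 1.1
30.0 -47.6 62.8 shift cm [-0.714 -2.441 -0.023] turn [0.   0.   0.02] deg 1.1
35.0 -45.2 66.3 shift cm [-0.948 -2.795 -0.02 ] turn [0.   0.   0.02] deg 1.1
40.0 -42.5 69.5 shift cm [-1.213 -3.125 -0.016] turn [0.   0.   0.02] deg 1.1
```

```bash
python3 -m jog '[[0,[0,-0.15,0],[0,0,0.005]],[0,[-0.02,-0.3,0],[0,0,0.01]],[0,[-0.05,-0.45,0],[0,0,0.02]],[0,[-0.08,-0.65,0],[0,0,0.02]],[0,[-0.11,-0.85,0],[0,0,0.02]],[0,[-0.11,-0.85,0],[0,0,0.02]]]' >/dev/null
python3 snap.py d -50 0 50; python3 path.py 50 1.4 20 30 40
```

```text
top off 257 148
scene off 264 183
t 11.75 tip_s [-54.1    1.22  47.05] yaw 1.7699 pitch -0.0002 F_s [ 0.28 -0.64 -2.25] w 15.8 M_s [-0.079  0.116]
t 11.75 tip_s [-54.1    1.22  47.05] yaw 1.7699 pitch -0.0002 F_s [ 0.28 -0.64 -2.25] w 15.8 M_s [-0.079  0.116]
20.0 -51.5 55.2 shift cm [-0.259 -0.809 -0.013] turn [-0.0002 -0.0001  0.0002] deg 0.0
30.0 -47.6 62.8 shift cm [-0.646 -1.57  -0.007] turn [-0.0002 -0.0001  0.0002] deg 0.0
40.0 -42.5 69.5 shift cm [-1.159e+00 -2.244e+00  1.000e-03] turn [-0.0002 -0.0001  0.0002] deg 0.0
```

View pics/d_scene.png

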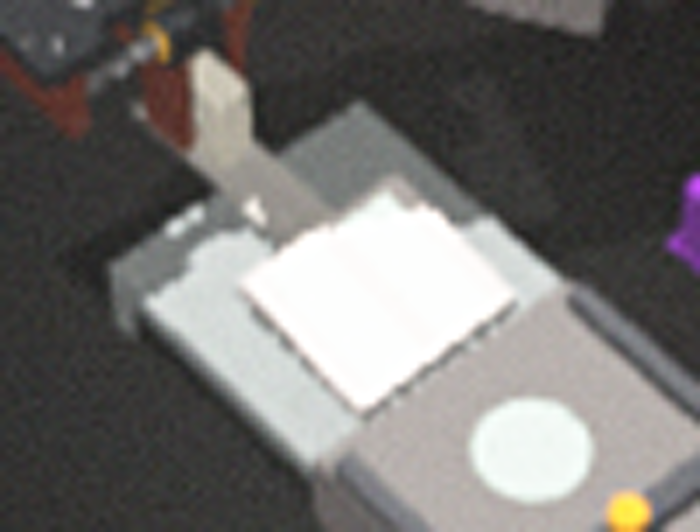

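```bash
python3 -m jog '[[0,[-0.11,-0.4,0],[0,0,0]],[0,[-0.26,-0.81,0],[0,0,0]],[0,[-0.44,-1.2,0],[0,0,0]],[0,[-0.65,-1.57,0],[0,0,0]],[0,[-0.9,-1.92,0],[0,0,0]],[0,[-1.16,-2.24,0],[0,0,0]],[0,[-1.16,-2.24,0],[0,0,0]]]' >/dev/null
python3 snap.py e -40 0 60 scene; python3 path.py 50 1.4 50 60 70 80
```

```text
scene off 267 183
t 12.50 tip_s [-42.35   1.31  69.65] yaw 1.7702 pitch -0.0002 F_s [-1.04  0.17 -1.1 ] w 15.7 M_s [-0.101  0.185]
t 12.50 tip_s [-42.35   1.31  69.65] yaw 1.7702 pitch -0.0002 F_s [-1.04  0.17 -1.1 ] w 15.7 M_s [-0.101  0.185]
50.0 -36.3 75.2 shift cm [-0.605 -0.55  -0.001] turn [-0.0004  0.0002  0.0002] deg 0.0
60.0 -29.2 79.6 shift cm [-1.314 -0.993  0.01 ] turn [-0.0004  0.0002  0.0002] deg 0.0
70.0 -21.5 82.7 shift cm [-2.089 -1.299  0.022] turn [-0.0004  0.0002  0.0002] deg 0.0
80.0 -13.3 84.2 shift cm [-2.904 -1.457  0.034] turn [-0.0004  0.0002  0.0002] deg 0.0
```

View pics/e_scene.png

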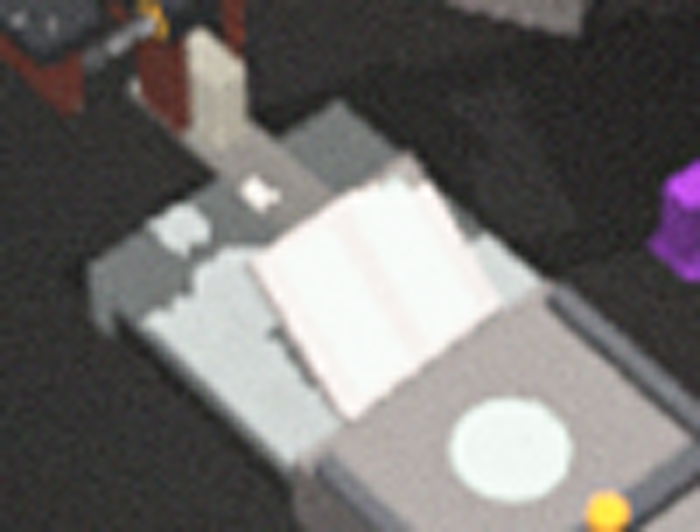

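Tilting as planned: the far edge is at the step and the near edge is raised to about (255,265) in the crop. Continuing.

```bash
python3 -m jog '[[0,[-0.3,-0.28,0],[0,0,0]],[0,[-0.6,-0.55,0],[0,0,0]],[0,[-0.95,-0.78,0],[0,0,0]],[0,[-1.31,-0.99,0],[0,0,0]],[0,[-1.7,-1.15,0],[0,0,0]],[0,[-2.09,-1.3,0.02],[0,0,0]],[0,[-2.09,-1.3,0.02],[0,0,0]]]' >/dev/null
python3 snap.py f -30 0 70 scene; python3 path.py 50 1.4 80 90 95 100 105 110
```

```text
scene off 269 183
t 13.25 tip_s [-21.24   1.53  82.46] yaw 1.7703 pitch -0.0000 F_s [ 0.83 -0.04 -0.53] w 16.0 M_s [-0.12   0.123]
t 13.25 tip_s [-21.24   1.53  82.46] yaw 1.7703 pitch -0.0000 F_s [ 0.83 -0.04 -0.53] w 16.0 M_s [-0.12   0.123]
80.0 -13.3 84.2 shift cm [-0.794 -0.177  0.022] turn [-0.0001  0.0003  0.    ] deg 0.0
90.0 -5.0 84.3 shift cm [-1.624 -0.184  0.035] turn [-0.0001  0.0003  0.    ] deg 0.0
95.0 -1.1 84.6 shift cm [-2.018 -0.21   0.041] turn [-0.0001  0.0003  0.    ] deg 0.0
100.0 2.9 84.5 shift cm [-2.413 -0.202  0.047] turn [-0.0001  0.0003  0.    ] deg 0.0
105.0 6.8 84.1 shift cm [-2.806 -0.16   0.053] turn [-0.0001  0.0003  0.    ] deg 0.0
110.0 10.7 83.3 shift cm [-3.193 -0.083  0.059] turn [-0.0001  0.0003  0.    ] deg 0.0
```

View pics/f_scene.png

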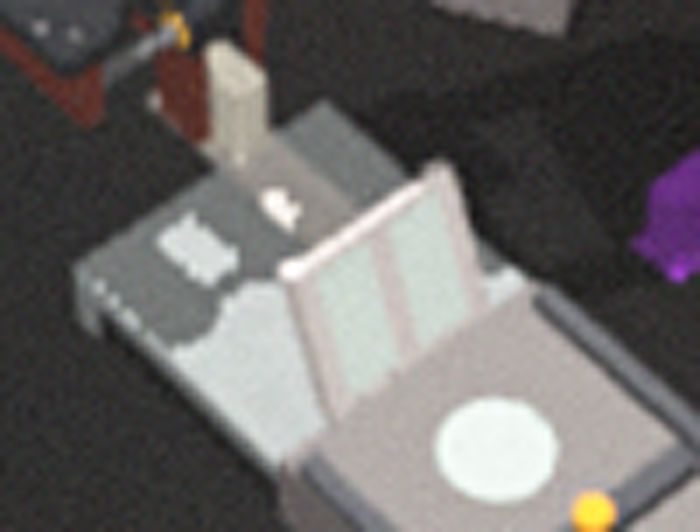

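```bash
python3 -m jog '[[0,[-0.3,-0.08,0],[0,0,0]],[0,[-0.6,-0.14,0.01],[0,0,0]],[0,[-0.9,-0.18,0.02],[0,0,0]],[0,[-1.2,-0.18,0.03],[0,0,0]],[0,[-1.5,-0.18,0.03],[0,0,0]],[0,[-1.7,-0.19,0.03],[0,0,0]],[0,[-1.9,-0.2,0.04],[0,0,0]],[0,[-2.0,-0.2,0.04],[0,0,0]]]' >/dev/null
python3 snap.py g -20 0 70 scene
```

```text
scene off 271 186
t 14.10 tip_s [-1.3   1.5  84.35] yaw 1.7700 pitch 0.0001 F_s [-0.05 -0.49 -1.26] w 15.5 M_s [-0.103  0.014]
```

View pics/g_scene.png

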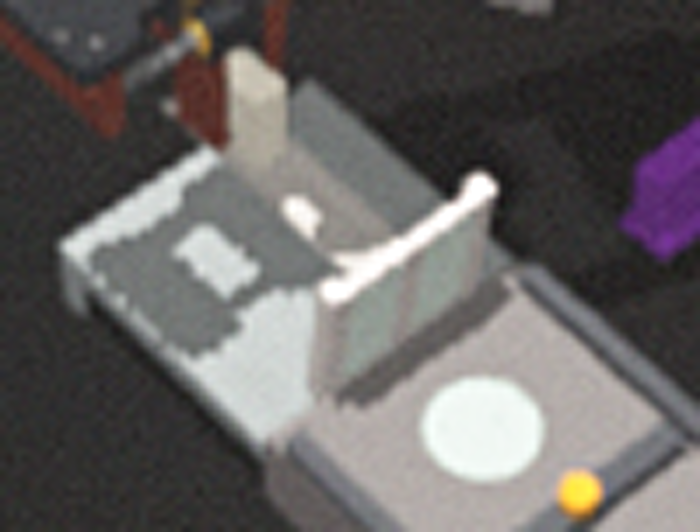

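Near vertical, runners just visible. A little further should topple it.

```bash
python3 -m jog '[[0,[-0.15,0,0],[0,0,0]],[0,[-0.3,0,0],[0,0,0]],[0,[-0.45,0,0],[0,0,0]],[0,[-0.6,0,0],[0,0,0]],[0,[-0.75,0,0],[0,0,0]],[0,[-0.9,0,0],[0,0,0]],[0,[-0.9,0,0],[0,0,0]],[0,[-0.9,0,0],[0,0,0]]]' >/dev/null
python3 snap.py i 0 0 50 scene
```

```text
scene off 276 195
t 14.95 tip_s [ 7.44  1.57 84.37] yaw 1.7699 pitch -0.0000 F_s [-0.84  0.22 -1.21] w 15.5 M_s [-0.077  0.098]
```

View pics/i_scene.png

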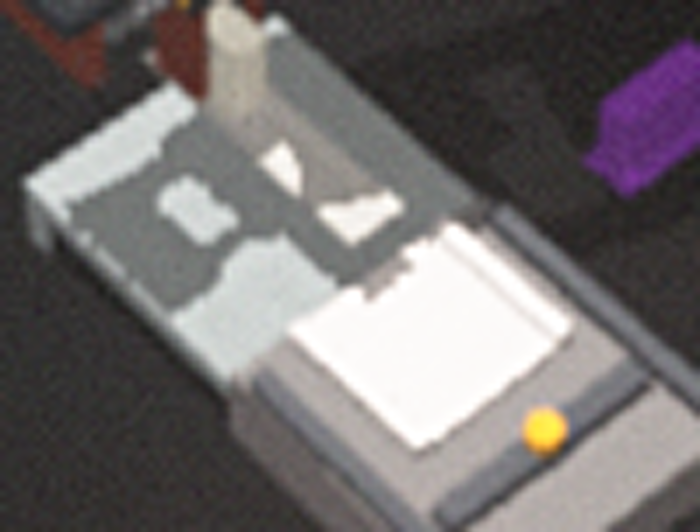

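```bash
python3 -m jog '[[0,[1,0,0],[0,0,0]],[0,[2,0,0],[0,0,0]],[0,[3,0,0],[0,0,0]],[0,[4,0.5,0],[0,0,0]],[0,[4.5,2,0],[0,0,0]],[0,[4.5,3.4,0],[0,0,0]],[0,[4.5,3.4,0],[0,0,0]],[0,[4.5,3.4,0],[0,0,0]]]' >/dev/null
python3 snap.py j 10 0 45
```

```text
top off 236 152
scene off 279 198
t 15.85 tip_s [-37.21   0.87  50.3 ] yaw 1.7703 pitch 0.0001 F_s [-0.38 -0.13 -0.7 ] w 15.5 M_s [-0.111  0.093]
```

View pics/j_scene.png

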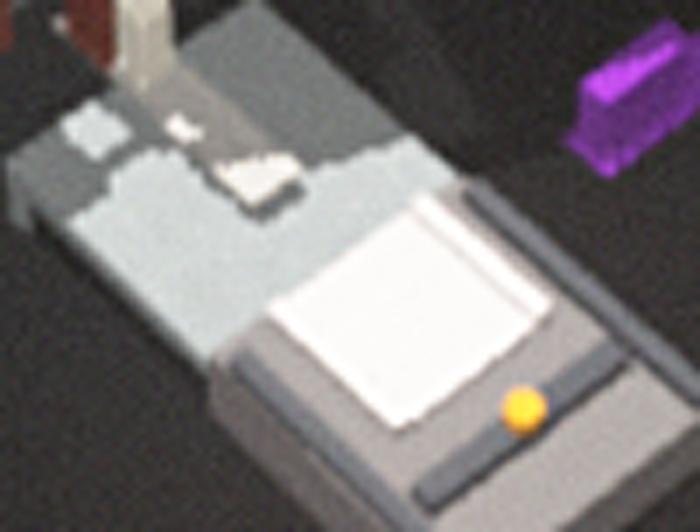

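View pics/j_top.png

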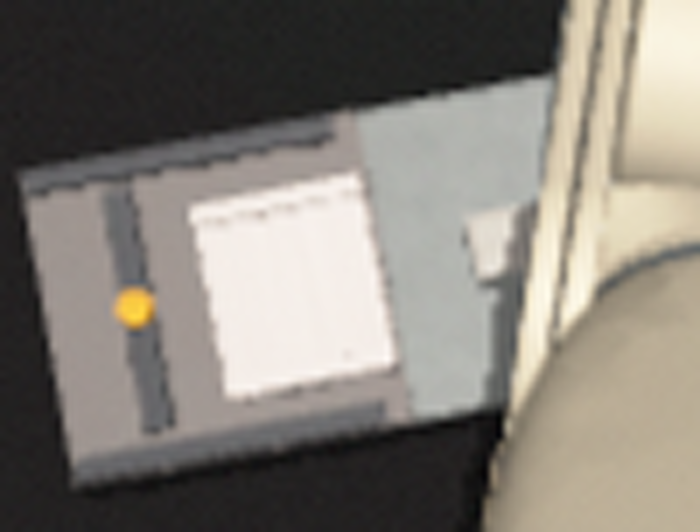

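Run:
```python
from plan import *
T=load("/tmp/j_top.npz");S=load("/tmp/j_scene.npz")
def f(d,pp,off,z): 
    return [w2s(p).round(1).tolist() for p in pix2plane(d,uncrop(pp,7,off),z)]
print("top carrier",f(T,[(360,172),(398,365),(190,210),(228,398)],(236,152),48))
print("top stop",f(T,[(132,185),(172,425)],(236,152),50), "tip",f(T,[(465,222),(480,285)],(236,152),52),"step",f(T,[(358,110),(412,415)],(236,152),41))
print("sc carrier",f(S,[(425,193),(270,305),(553,300),(400,430)],(279,198),48))
print("sc tip",f(S,[(305,165),(258,208)],(279,198),52),"stop",f(S,[(620,340),(415,492)],(279,198),50))
goto_tip(-25,0.5,43.5,1.765)
```

```text
top carrier [[1.8, -39.1], [0.9, 41.7], [72.8, -36.4], [71.2, 42.2]]
top stop [[94.0, -50.6], [95.2, 48.9]] tip [[-36.7, -10.5], [-38.0, 16.0]] step [[-1.8, -65.6], [-0.8, 62.5]]
sc carrier [[0.5, 44.4], [1.3, -35.1], [69.0, 47.4], [74.4, -35.0]]
sc tip [[-37.6, 16.1], [-33.7, -11.1]] stop [[99.3, 52.8], [98.4, -49.5]]
shift cm [-1.22   0.679  0.005] turn [ 0.0002  0.0053 -0.0001] deg 0.3
```

```bash
python3 -m jog '[[0,[-0.3,0.2,0],[0,0,0]],[0,[-0.8,0.45,0],[0,0,0]],[0,[-1.2,0.72,0],[0,0,0]],[0,[-1.2,0.72,0],[0,0,0]],[0,[-1.2,0.72,0],[0,0,0]]]' >/dev/null; python3 -c "from plan import *;st()"
python3 -m jog '[[0,[-0.4,0,0],[0,0,0]],[0,[-0.8,0,0],[0,0,0]],[0,[-1.2,0,0],[0,0,0]],[0,[-1.6,0,0],[0,0,0]],[0,[-1.8,0,0],[0,0,0]],[0,[-1.8,0,0],[0,0,0]]]' >/dev/null
python3 snap.py k 10 0 45
```

```text
t 16.35 tip_s [-25.29   1.15  43.12] yaw 1.7703 pitch -0.0000 F_s [-0.17  0.36 -0.65] w 15.9 M_s [-0.058  0.08 ]
top off 236 152
scene off 279 198
t 17.05 tip_s [-7.52  1.34 43.19] yaw 1.7700 pitch -0.0000 F_s [-0.17 -0.48 -1.18] w 15.9 M_s [-0.084  0.066]
```

View pics/k_scene.png

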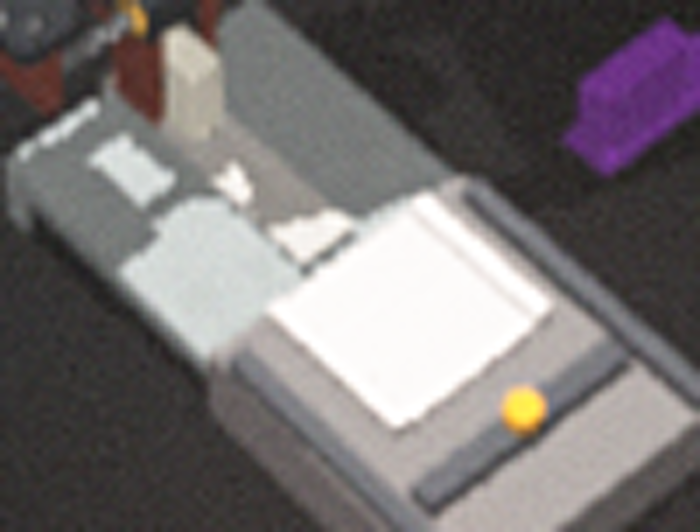

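View pics/k_top.png

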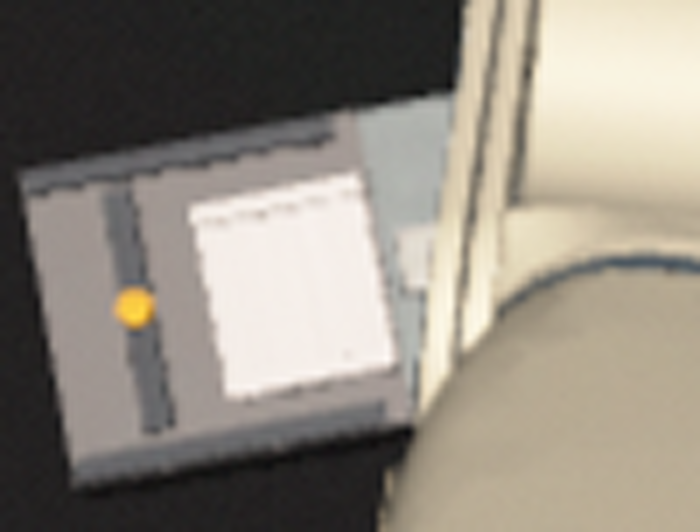

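```bash
python3 -m jog '[[0,[-0.3,0,0],[0,0,0]],[0,[-0.6,0,0],[0,0,0]],[0,[-0.9,0,0],[0,0,0]],[0,[-1.2,0,0],[0,0,0]],[0,[-1.5,0,0],[0,0,0]],[0,[-1.8,0,0],[0,0,0]],[0,[-2.1,0,0],[0,0,0]]]' >/dev/null;python3 -c "from plan import *;st()"
python3 -m jog '[[0,[-0.1,0,0],[0,0,0]],[0,[-0.2,0,0],[0,0,0]],[0,[-0.3,0,0],[0,0,0]]]' >/dev/null;python3 -c "from plan import *;st()"
python3 snap.py m 20 0 45
```

```text
t 17.75 tip_s [13.7   1.69 43.15] yaw 1.7698 pitch -0.0000 F_s [-1.35 -0.71 -0.49] w 15.8 M_s [-0.033  0.221]
t 18.05 tip_s [16.5   1.72 43.17] yaw 1.7698 pitch -0.0000 F_s [-1.64 -0.45 -1.  ] w 15.5 M_s [-0.128  0.215]
top off 233 152
scene off 281 201
t 18.15 tip_s [16.55  1.76 43.17] yaw 1.7698 pitch 0.0001 F_s [ 1.26 -0.27 -1.5 ] w 15.4 M_s [-0.05   0.081]
```

View pics/m_scene.png

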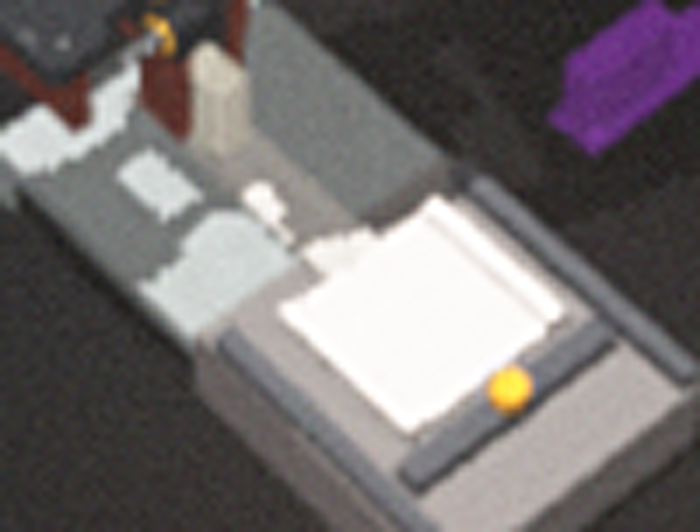

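View pics/m_top.png

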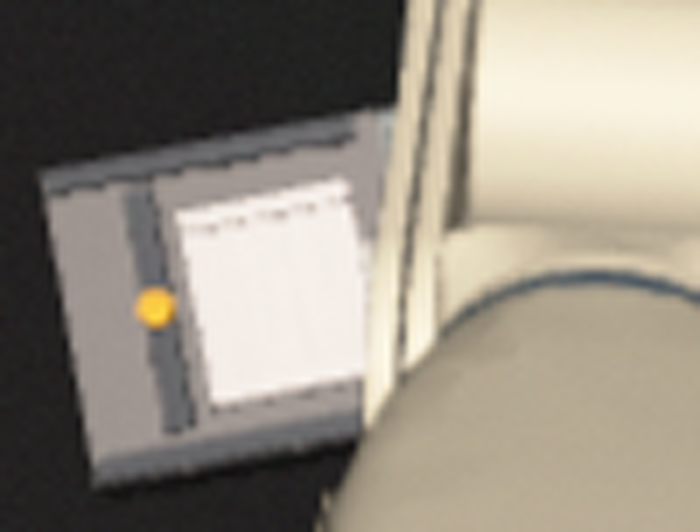

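```bash
python3 -m jog '[[0,[-0.1,0,0],[0,0,0]],[0,[-0.2,0,0],[0,0,0]],[0,[-0.3,0,0],[0,0,0]],[0,[-0.4,0,0],[0,0,0]]]' >/dev/null;python3 -c "from plan import *;st()"
python3 -m jog '[[0,[-0.1,0,0],[0,0,0]]]' >/dev/null;python3 -c "from plan import *;st()"
python3 -m jog '[[0,[-0.1,0,0],[0,0,0]]]' >/dev/null;python3 -c "from plan import *;st()"
```

```text
t 18.55 tip_s [20.47  1.79 43.15] yaw 1.7697 pitch 0.0000 F_s [-0.56  0.61 -0.52] w 16.2 M_s [-0.086  0.19 ]
t 18.65 tip_s [21.5   1.8  43.17] yaw 1.7698 pitch -0.0000 F_s [-1.06 -0.66 -0.88] w 15.6 M_s [-0.131  0.193]
t 18.75 tip_s [22.52  1.8  43.16] yaw 1.7698 pitch 0.0000 F_s [-0.03  0.24 -0.6 ] w 15.7 M_s [-0.037  0.206]
```

```bash
python3 -m jog '[[0,[-0.05,0,0],[0,0,0]],[0,[-0.1,0,0],[0,0,0]]]' >/dev/null;python3 -c "from plan import *;st()"
python3 -m jog '[[0,[-0.05,0,0],[0,0,0]],[0,[-0.1,0,0],[0,0,0]]]' >/dev/null;python3 -c "from plan import *;st()"
python3 -m jog '[[0,[-0.05,0,0],[0,0,0]]]' >/dev/null;python3 -c "from plan import *;st()"
```

```text
t 18.95 tip_s [23.49  1.83 43.16] yaw 1.7698 pitch -0.0000 F_s [-1.13  0.44 -0.7 ] w 15.7 M_s [-0.103  0.171]
t 19.15 tip_s [24.44  1.86 43.16] yaw 1.7698 pitch -0.0000 F_s [-2.87 -0.3  -0.59] w 16.2 M_s [-0.028  0.386]
t 19.25 tip_s [24.64  1.88 43.17] yaw 1.7702 pitch -0.0005 F_s [-5.2  -0.72  0.77] w 15.7 M_s [0.158 0.848]
```

```bash
for i in 1 2 3; do python3 -m jog '[[0,[0,0,0],[0,0,0]]]' >/dev/null;python3 -c "from plan import *;st()";done
```

```text
t 19.35 tip_s [24.62  1.9  43.18] yaw 1.7701 pitch -0.0004 F_s [-3.25  0.76 -0.86] w 15.8 M_s [0.05  0.707]
t 19.45 tip_s [24.64  1.91 43.18] yaw 1.7699 pitch -0.0003 F_s [-3.44  0.33 -0.2 ] w 16.1 M_s [0.101 0.815]
t 19.55 tip_s [24.65  1.86 43.17] yaw 1.7699 pitch -0.0003 F_s [-4.63  1.67  1.01] w 15.9 M_s [0.133 0.89 ]
```

```bash
python3 -m jog '[[0,[-0.02,0,0],[0,0,0]]]' >/dev/null;python3 -c "from plan import *;st()"
for i in 1 2 3; do python3 -m jog '[[0,[0,0,0],[0,0,0]]]' >/dev/null;python3 -c "from plan import *;st()";done
python3 snap.py n 40 0 45
```

```text
t 19.65 tip_s [24.75  1.9  43.17] yaw 1.7701 pitch -0.0005 F_s [-7.24  1.38  0.09] w 16.3 M_s [0.151 1.137]
t 19.75 tip_s [24.71  1.89 43.18] yaw 1.7701 pitch -0.0005 F_s [-6.    1.15  0.45] w 16.1 M_s [0.132 1.103]
t 19.85 tip_s [24.74  1.96 43.15] yaw 1.7700 pitch -0.0005 F_s [-5.88  1.73  0.82] w 16.0 M_s [0.077 1.103]
t 19.95 tip_s [24.73  1.89 43.16] yaw 1.7700 pitch -0.0005 F_s [-5.31  1.42  0.26] w 15.5 M_s [0.095 1.018]
top off 226 154
scene off 286 205
t 20.05 tip_s [24.74  1.89 43.2 ] yaw 1.7700 pitch -0.0005 F_s [-5.65  1.84 -0.07] w 15.8 M_s [0.145 1.076]
```

View pics/n_scene.png

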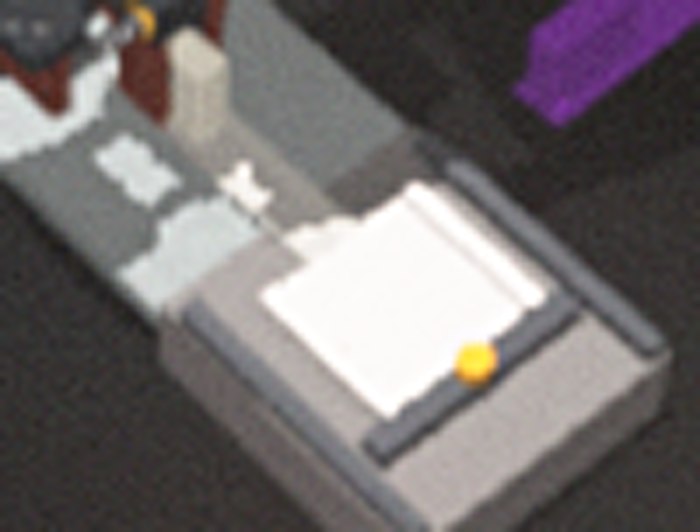

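View pics/n_top.png

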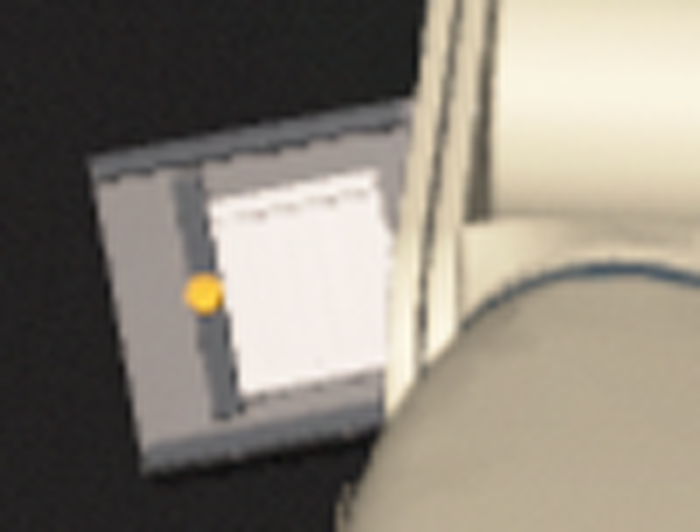

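```bash
python3 -m jog '[[0,[0.01,0,0],[0,0,0]],[0,[0.01,0,0],[0,0,0]],[0,[0.01,0,0],[0,0,0]]]' >/dev/null;python3 -c "from plan import *;st()"
for i in 1 2 3 ; do python3 -m jog '[[0,[0,0,0],[0,0,0]]]' >/dev/null;python3 -c "from plan import *;st()";done
```

```text
t 20.35 tip_s [24.71  1.94 43.16] yaw 1.7700 pitch -0.0004 F_s [-5.32  1.08  1.05] w 16.3 M_s [0.13  1.008]
t 20.45 tip_s [24.73  1.92 43.16] yaw 1.7700 pitch -0.0004 F_s [-4.76  1.58 -0.4 ] w 15.9 M_s [0.145 0.942]
t 20.55 tip_s [24.72  1.91 43.16] yaw 1.7700 pitch -0.0004 F_s [-5.06  1.16  0.43] w 15.9 M_s [0.142 0.947]
t 20.65 tip_s [24.72  1.95 43.15] yaw 1.7699 pitch -0.0004 F_s [-5.46  0.74  0.11] w 15.7 M_s [0.145 1.033]
```

```bash
python3 -m jog '[[0,[0.3,0,0],[0,0,0]],[0,[1,0,0],[0,0,0]],[0,[2.5,0,0],[0,0,0]],[0,[4,-0.5,0],[0,0,0]],[0,[5,-3,0],[0,0,0]],[0,[6,-6,0],[0,0,0]],[0,[6,-6,0],[0,0,0]]]' >/dev/null
python3 snap.py o 40 0 45
python3 - <<'E'
from plan import *
to([490,-344,110],Rt(1.814))
E
```

```text
top off 226 154
scene off 286 205
t 21.45 tip_s [-36.07   0.55 103.76] yaw 1.7684 pitch -0.0005 F_s [-0.28 -0.06 -1.04] w 15.6 M_s [-0.1    0.081]
shift cm [ 25.282   0.133 -12.083] turn [-0.0016 -0.0456  0.0005] deg 2.6
```

View pics/o_scene.png

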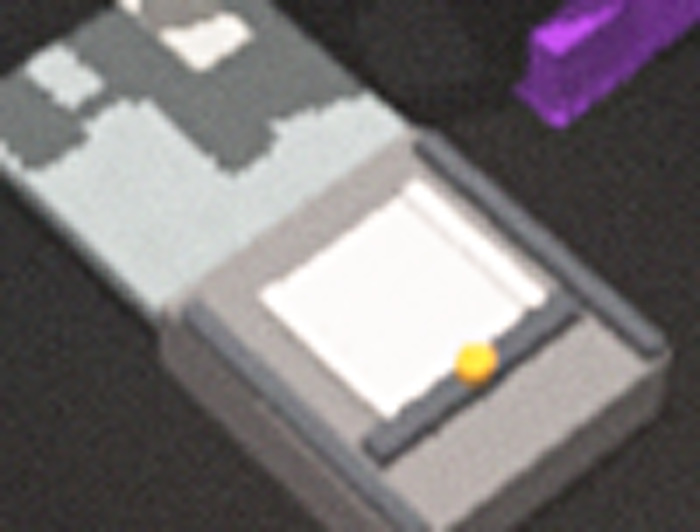

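View pics/o_top.png

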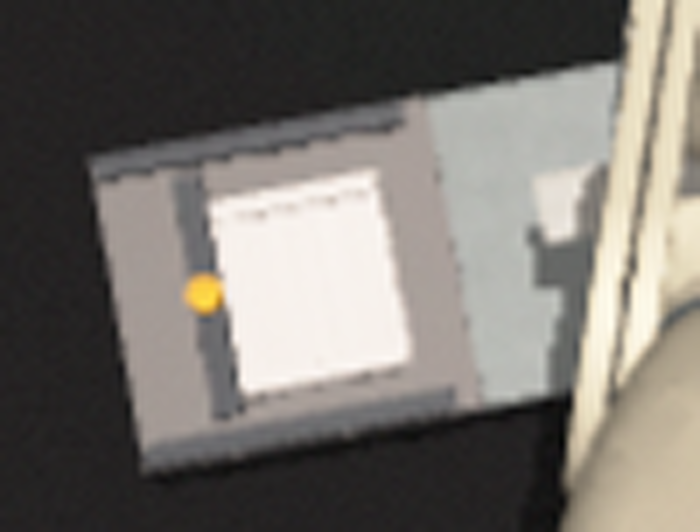

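```bash
python3 -m jog '[[0,[3,0,-1],[0,0,0]],[0,[7,0,-3],[0,-0.01,0]],[0,[11,0,-5],[0,-0.02,0]],[0,[15,0,-7],[0,-0.03,0]],[0,[19,0,-9],[0,-0.045,0]],[0,[22.5,0.1,-11],[0,-0.045,0]],[0,[25.3,0.1,-12.1],[0,-0.045,0]],[0,[25.3,0.1,-12.1],[0,-0.045,0]]]' >/dev/null
python3 -m jog '[[0,[0,0.5,0],[0,0,0]],[0,[0,1,0],[0,0,0]],[0,[0,1,0],[0,0,0]]]'
python3 -c "
from plan import *
st(); to([490,-344,17],Rt(1.814))"
python3 - <<'E'
from plan import *
d=ctrl.get_image("scene"); c=proj(d,[480,-310,100])[0].astype(int)
x0,y0=c-[50,38]; cv2.imwrite(f"pics/q_scene.png",cv2.resize(d["color"][y0:y0+76,x0:x0+100,::-1],None,fx=7,fy=7,interpolation=cv2.INTER_CUBIC))
E
```

```text
t: 22.55
ee_pos: [489.3, -341.4, 98.3]
orientation: [-1.315, 1.029, -1.024]
ft_force: [-0.2, 0.6, -0.4]
width: 15.9
t 22.55 tip_s [-287.97  122.83   90.89] yaw 1.8163 pitch 0.0023 F_s [ 0.67  0.08 -0.43] w 15.9 M_s [-0.123  0.083]
shift cm [0.287 8.126 0.024] turn [ 0.0018  0.0023 -0.0023] deg 0.2
```

View pics/q_scene.png

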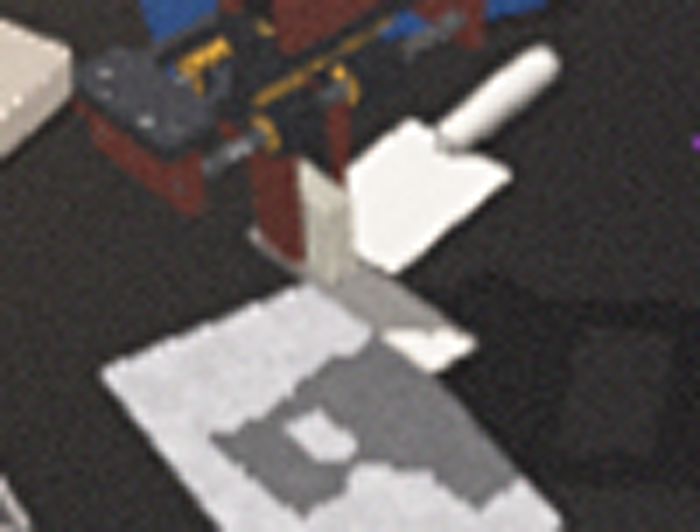

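```bash
python3 -m jog '[[0,[0.1,3,0],[0,0,0]],[0,[0.15,6,0],[0,0,0]],[0,[0.15,8,0],[0,0,0]],[0,[0.15,8.2,0],[0,0,0]],[0,[0.15,8.2,0],[0,0,0]],[0,[0.15,8.2,0],[0,0,0]]]'
python3 -c "from plan import *;st();print(cur()[1])"
python3 -m jog '[[0,[0,0.1,0],[0,0,0]],[0,[0,0.2,0],[0,0,0]],[0,[0,0.3,0],[0,0,0]],[0,[0,0.3,0],[0,0,0]]]'
python3 -c "from plan import *;st();print(cur()[1])"
```

```text
t: 23.2
ee_pos: [491.0, -344.9, 18.9]
orientation: [-1.315, 1.026, -1.029]
ft_force: [-0.9, 0.3, -1.5]
width: 15.6
t 23.20 tip_s [-291.73  121.62   11.19] yaw 1.8153 pitch -0.0013 F_s [ 0.45  0.8  -1.46] w 15.6 M_s [-0.07   0.076]
[ 491.02282506 -344.89700606   18.9211242 ]
t: 23.6
ee_pos: [490.1, -344.8, 14.9]
orientation: [-1.315, 1.028, -1.028]
ft_force: [0.5, -0.2, -0.6]
width: 15.9
t 23.60 tip_s [-291.42  122.41    7.29] yaw 1.8147 pitch -0.0001 F_s [-0.3  -0.44 -0.6 ] w 15.9 M_s [-0.103  0.102]
[ 490.14051992 -344.753294     14.90707175]
```

```bash
python3 -m jog '[[0,[0,0.1,0],[0,0,0]],[0,[0,0.2,0],[0,0,0]],[0,[0,0.2,0],[0,0,0]]]'>/dev/null
python3 -c "from plan import *;st();print(cur()[1])"
python3 -m jog '[[0,[0,0.05,0],[0,0,0]],[0,[0,0.05,0],[0,0,0]]]'>/dev/null
python3 -c "from plan import *;st();print(cur()[1])"
python3 -m jog '[[0,[0,0.05,0],[0,0,0]],[0,[0,0.05,0],[0,0,0]]]'>/dev/null
python3 -c "from plan import *;st();print(cur()[1])"
```

```text
t 23.90 tip_s [-291.29  122.52    4.99] yaw 1.8147 pitch 0.0003 F_s [-0.23 -0.18 -0.68] w 16.0 M_s [-0.119  0.026]
[ 490.0048873  -344.65150253   12.56770484]
t 24.10 tip_s [-291.33  122.46    4.57] yaw 1.8148 pitch 0.0001 F_s [-0.07 -0.11 -0.36] w 16.1 M_s [-0.058  0.092]
[ 490.07604928 -344.67774873   12.15634601]
t 24.30 tip_s [-291.35  122.43    4.11] yaw 1.8148 pitch 0.0001 F_s [-0.76  0.41 -0.57] w 15.8 M_s [-0.069  0.086]
[ 490.10782972 -344.69432182   11.70247681]
```

```bash
python3 -m jog '[[0,[0,0.03,0],[0,0,0]],[0,[0,0.03,0],[0,0,0]]]'>/dev/null
python3 -c "from plan import *;st();print(cur()[1])"
python3 -m jog '[[0.2,[0,0,0],[0,0,0]],[0.35,[0,0,0],[0,0,0]],[0.5,[0,0,0],[0,0,0]],[0.5,[0,0,0],[0,0,0]],[0.5,[0,0,0],[0,0,0]],[0.5,[0,0,0],[0,0,0]]]'
```

```text
t 24.50 tip_s [-291.34  122.43    4.06] yaw 1.8148 pitch 0.0000 F_s [1.29 1.46 1.57] w 16.1 M_s [ 0.037 -0.005]
[ 490.1158526  -344.67416663   11.65384405]
t: 25.1
ee_pos: [490.2, -344.7, 11.5]
orientation: [-1.315, 1.028, -1.028]
ft_force: [0.3, -0.3, -0.8]
width: 44.6
```

```bash
python3 -m jog '[[0.5,[0,-1,0],[0,0,0]],[0.5,[0,-3,0],[0,0,0]],[0.5,[0,-6,0],[0,0,0]],[0.5,[0,-10,0],[0,0,0]],[0.5,[0,-14,0],[0,0,0]],[0.5,[4,-16,0],[0,0,0]],[0.5,[8,-16,0],[0,0,0]],[0.5,[12,-16,0],[0,0,0]]]'
python3 -m jog '[[0.5,[0,0,-4],[0,0,0]],[0.5,[0,0,-8],[0,0,0]],[0.5,[0,0,-8],[0,0,0]],[0.5,[0,0,-8],[0,0,0]],[0.5,[0,0,-8],[0,0,0]]]'
python3 - <<'E'
from plan import *
for n in("top","scene"):
    d=ctrl.get_image(n); cv2.imwrite(f"pics/z_{n}.png",d["color"][:,:,::-1])
E
```

```text
t: 25.9
ee_pos: [520.0, -462.7, 174.2]
orientation: [-1.315, 1.025, -1.03]
ft_force: [0.6, 0.7, -0.7]
width: 44.1
t: 26.4
ee_pos: [442.4, -480.5, 172.2]
orientation: [-1.315, 1.026, -1.028]
ft_force: [0.4, 1.1, -0.9]
width: 43.6
```

View pics/z_top.png

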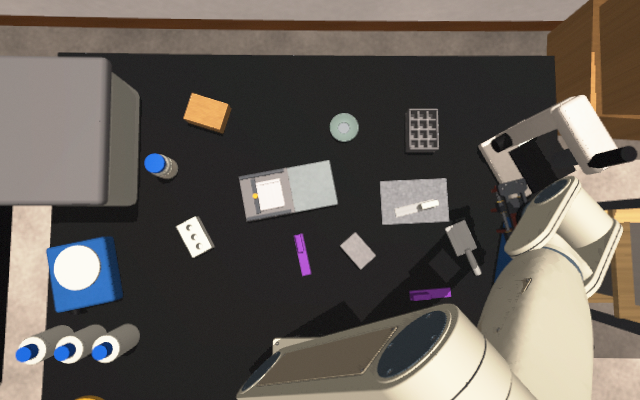

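View pics/z_scene.png

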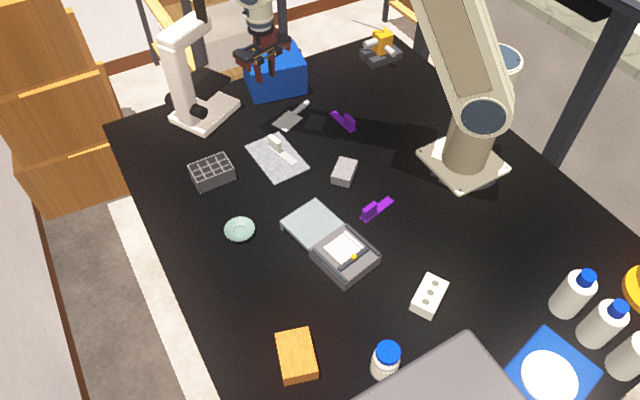

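The lifter stands on its mat at scene (275,145), and the carrier lies against the bar at scene (345,247). Everything else is where it was, and the gripper is clear.

```bash
python3 -c "
from workcell import ctrl
print(ctrl.close_job())"
```

```text
the job is handed in; nothing more can be done
None
```

The job is handed in, with about 26.5 s of the 72 s used. I slid the lifter's blade under the near edge, tipped the carrier over the step so it lies face-down with its runners up, and pushed it against the stop bar. I then stood the lifter back on its mat and let go.

- **Press against the stop:** I felt contact with the tip at about station x +24 mm. I held about 5–6 N for roughly 1 s (four readings averaged about 5.1 N at the end). The highest single reading was 7.2 N, which includes about 1 N of sensor noise.
- **Feeling for the shelf:** the blade pressed on it with about 5.5 N at most.
- **Final pictures:** the carrier sits square against the bar, the lifter is upright on the mat, the other objects look unmoved, and the gripper is clear.
- **Disagreement:** the two cameras differed by 1–3 mm on positions, so I relied on touch for the shelf height and the stop. None of the last checks failed.

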